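Sweep the rod fixture and thread its guide rod

ROBOT

A 6-joint arm with a two-finger parallel gripper is mounted at the origin on a cart in front of the work surface, level with it; the furniture and walls round the work are solid. World frame = base frame: x ahead of the robot, y to its left, z up, the work surface at z = 0. Lengths are in m, angles in rad, forces in N, time in s.
With the tool pointing down it reaches from about 0.3 to 0.775 m from the base axis. Payload 14.6 kg.
Tool frame: the origin (TCP) lies on the front face of the gripper's body, between the roots of the fingers; the fingertips stand 97 mm ahead of it and the grasp point (between the pads) lies 78 mm ahead of it; z points along the fingers, y is the direction in which the jaws open and shut (so a half turn about z gives the same grasp; the last joint's range is limited). The gripper opens to 94 mm and grips with 3 to 60 N. Pads are 16 mm wide; open, the fingers measure 119 mm over their backs; the gripper's body (75 mm by 177 mm) begins 78 mm behind the grasp point.
Start: joints at [1.085, 0.3, 1.521, -0, 1.321, -0.067], TCP at [0.224, 0.502, 0.303] pointing down, gripper open.
Joint ranges: [-3.03, 3.03], [-0.79, 2.21], [0.23, 2.52], [-1.04, 4.18], [0, 3.07], [-2.55, 2.55]. Speed limits (rad/s): [2.22, 2.22, 2.57, 3.14, 3.14, 3.14].

INTERFACE

Orientations are given as [roll, pitch, yaw] about the fixed x, y, z axes, in that order (R = Rz(yaw) Ry(pitch) Rx(roll)).
In Python, from station import ctrl gives the robot as it stands. The module is installed in compiled form; this text tells all that it offers.
- The arm moves only by the shell command python3 -m pendant 'ROWS' [FORCE]. ROWS is JSON, a list of rows, each an object of numbers: "rx", "ry", "rz": the turn, a rotation vector about the tool's x, y, z each as a share of 4 degrees, from -1 to 1; "tx", "ty", "tz": the shift along the tool's x, y, z each as a share of 0.04 m, from -1 to 1; "grip": the gripper command: -1 is fully open, 1 is shut, values between are in proportion. A call has 1 to 8 rows; each row shifts and turns the pose as measured when the row begins, along the tool's axes as they then stand; what a row does not reach is not made up. A row lasts 1/12 s, in which the tool goes at most 41.7 mm and 7.16 degrees, less where a joint would pass 70% of its speed; a pose out of reach is approached as far as the arm can. A call with a number of a shift or a turn outside -1 to 1 is refused whole. A call with a gripper value outside its range is refused whole. The fingers move at their own pace and stop on an object; FORCE is the grip in N (left out, the last holds). Time passes only in rows, so rows that do not move let the fingers close. It gives the time, the measured TCP pose, the force and the opening at its end, in the units of the state.
- ctrl.get_obs(): the state, without advancing time (a new reading comes with each control period).
- ctrl.camera(name): name is "scene" or "top" or "wrist"; returns a dict with "pixels" (420x560x3 uint8, blue, green, red), "fx", "fy", "cx", "cy" (pixels), "world_from_camera" (4x4, takes a point from camera to world coordinates). Camera axes: x right, y up, looking along -z (the intrinsics and any distortion apply to the point x, -y, -z); pixel columns grow to the right and rows downward; lengths in m; the calibration is good to about 2 mm. A picture is of the moment at which its call begins. There is no depth.
- ctrl.hand_in(): hands the job in, once; it reports no verdict.
The state is a dict: "time_s": time; "qpos": joint angles; "joint_vel": joint speeds; "tau": joint torques, N m; "ee_pos": TCP position; "eef_rot": TCP orientation; "force": force on the tool from outside, world axes, zero at the start; "moment": the same for the moment, N m; "grip_width": finger opening in m.
Only numpy, scipy, OpenCV 4.12 (cv2) and the standard library are available. Lean on these libraries where they do the work, as an engineer would, in place of code of your own. Each camera call takes 0.05 s, during which the arm holds its last target.

TASK

Hold the bench brush by its handle and sweep both offcuts off the far side of the fixture's bed (the side away from the robot) without touching them with the gripper or the rod, then lay the brush down on the bench, clear of the fixture. Then take the guide rod by its square head, thread its tapered nose through the right-hand bush and on through the left-hand one until the nose stands out at least 10 mm beyond it, and finish still gripping the rod there, spanning both bushes. Leave the taped block and the small black case where they are.

Things in the scene. Friction and masses are not known exactly. Their poses are not given: they have to be found in the camera images.
- fixture: Fixed fixture on the bench: steel bed 90 (x) x 190 (y) x 4 mm high; two grey uprights on it, 50 mm in x, at y = -81 to -65 and 65 to 81 mm, tops at z = 90 mm; the bed between is open and flat. Screw heads, 5 mm high, at x = +-34, y = +-73 mm. Origin: centre of the bed's underside; x away from the robot (yaw varies 0.12 rad), y left = the way the rod goes in, z up.
- near_bush (a point): Middle of the right-hand brass bush's mouth. Both bushes lie on one level line along the fixture's y at its x = 0, z = 65 mm; bore 20 mm, with a flared mouth 28 mm wide, 6 mm deep, 38 mm outside, facing -y. This bush runs from the fixture's y = -89 to -63 mm. Axes as the fixture's.
- far_bush (a point): Middle of the left-hand brass bush's outlet, on the same line; this bush is alike and runs from the fixture's y = 61 (flared mouth) to 87 mm (this point). Axes as the fixture's.
- rod_head (a point): Guide rod, plain aluminium, about 0.12 kg, loose, lying level on the bench right of the fixture: square head 16 x 16 mm, 40 mm long, then a 16 mm round shank 200 mm long whose last 10 mm taper to 8 mm. This point is the centre of the head (8 mm above the bench as it lies); x points along the rod to the nose, z up. The head does not pass into the bore.
- rod_nose (a point): Tip of the guide rod's tapered nose, on its axis, 220 mm from the centre of the head; axes as for the head.
- brush_handle (a point): Bench brush, about 120 g, 215 mm long, loose, lying flat on the bench left of the fixture, handle towards the robot. This point is the middle of the square black rubber sleeve on its handle: 18 mm wide, 36 mm long, 22 mm high, from the bench up as it lies. y points along the brush to the handle's end, so the bristles lie to -y; z up.
- brush_tip (a point): Middle of the bristles' front edge, 154 mm from the handle point towards -y and at the same height; the brush head is stiff, 42 mm wide (x) its metal band (82 to 104 mm ahead of the handle point) reaches 11 mm below this point, the bristles 9 mm; held by the sleeve, the head may droop by up to 8 mm. Same axes.
- wood_offcut_mid (a point): Offcut of a wooden batten, 22 x 56 x 26 mm high, about 40 g, loose, lying on the bed between the uprights, its length (its own y) roughly along the fixture's x. Centre of the piece.
- bar_offcut_mid (a point): Sawn steel bar offcut 34 x 24 x 26 mm high, about 60 g, loose, lying on the bed between the uprights beside the wooden piece (which lies left varies), its length (its own x) roughly along the fixture's x. Centre of the piece.
- guide_rod: The guide rod as a whole; origin 8 mm under the centre of its square head, x to the nose.
- brush: The bench brush as a whole; origin under its middle, 47 mm from the handle point.
- wood_offcut: The wooden offcut; origin at the centre of its underside.
- bar_offcut: The steel bar offcut; origin at the centre of its underside.
- riser_block: Bystander: black steel block with tape round it, 31 x 73 x 30 mm, between the vice and the fixture.
- tool_case: Bystander: small black case, 84 x 58 x 49 mm high, left of the brush.
Mind the look-alikes: they are no part of the job. Of the things that look like the bar_offcut, the smaller one is meant.

How it is judged:
By the outcome, as a careful person would: the job done as asked, in the order asked, and still so for the second after the job is handed in, while the arm keeps its last pose, push and grip.
It also fails if it takes over 72 s, if anything falls off the work surface, if the arm or the gripper's body presses on something with over 40 N, if the wrist force passes 120 N, or if a joint passes its speed limit or range.

## Working session

There is one attempt and no reset: what is moved stays moved. The work goes in short steps, Python scripts to look and compute and a shell command to move; the robot and the scene stay as the last step left them, time stands still between calls to the robot, and variables do not carry over. Pictures are saved under pics/ and viewed, and the job is handed in when it is done.

```bash
mkdir -p pics; ls
python3 - <<'E'
from station import ctrl
import cv2
o=ctrl.get_obs(); print(o)
for n in ["scene","top","wrist"]:
    c=ctrl.camera(n); cv2.imwrite(f"pics/{n}0.png",c["pixels"]); print(n,{k:v for k,v in c.items() if k!="pixels"})
E
```

```text
pics
{'time_s': 0.0, 'qpos': array([ 1.08539501e+00,  3.00486354e-01,  1.52160015e+00,  9.25999079e-06,
        1.32070138e+00, -6.65903709e-02]), 'joint_vel': array([-1.95870811e-03, -6.68425531e-04, -1.14271242e-03,  8.13622473e-05,
       -1.94782384e-03,  5.62508661e-04]), 'tau': array([-7.49063183e-04, -5.31810093e+01, -3.52744353e+01,  7.07768602e-02,
        2.43422430e-02, -9.95453934e-05]), 'ee_pos': array([0.22359452, 0.50232872, 0.30206983]), 'eef_rot': array([-3.14040067e+00, -8.84812804e-05,  2.72277936e+00]), 'force': array([ 0.47007044,  0.86385337, -0.14030367]), 'moment': array([-0.03923003, -0.03949443, -0.04966523]), 'grip_width': 0.09384711517770579}
scene {'fx': 459.233722730755, 'fy': 459.233722730755, 'cx': 277.2233065881764, 'cy': 206.39352867656942, 'world_from_camera': array([[ 0.89831283,  0.23660228, -0.37020726,  0.21278016],
       [-0.43934418,  0.47746077, -0.76092569, -0.61447067],
       [-0.00327731,  0.84619772,  0.53285897,  0.65217299],
       [ 0.        ,  0.        ,  0.        ,  1.        ]])}
top {'fx': 453.68760006518227, 'fy': 453.68760006518227, 'cx': 278.67080367726885, 'cy': 209.08377781704635, 'world_from_camera': array([[-0.02651699,  0.99634503, -0.08119993,  0.52677572],
       [-0.99960729, -0.02716459, -0.00688088,  0.20898673],
       [-0.0090615 ,  0.08098558,  0.99667408,  1.13869266],
       [ 0.        ,  0.        ,  0.        ,  1.        ]])}
wrist {'fx': 377.00280741492196, 'fy': 377.00280741492196, 'cx': 278.20884175208806, 'cy': 209.52239654469457, 'world_from_camera': array([[ 4.06911766e-01, -8.81622599e-01, -2.39090795e-01,
         1.53772265e-01],
       [ 9.13467161e-01,  3.92511471e-01,  1.07296281e-01,
         5.35172198e-01],
       [-7.48946205e-04, -2.62061709e-01,  9.65050828e-01,
         3.83554715e-01],
       [ 0.00000000e+00,  0.00000000e+00,  0.00000000e+00,
         1.00000000e+00]])}
```

View pics/scene0.png

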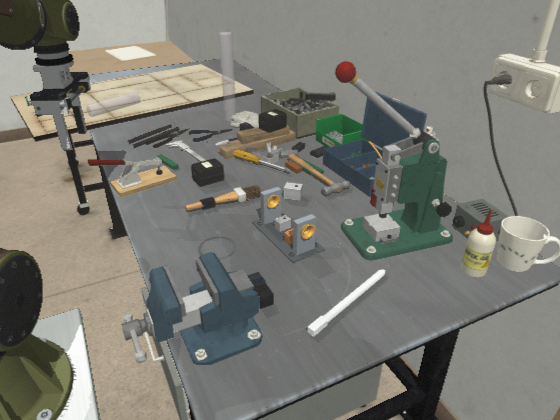

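View pics/top0.png

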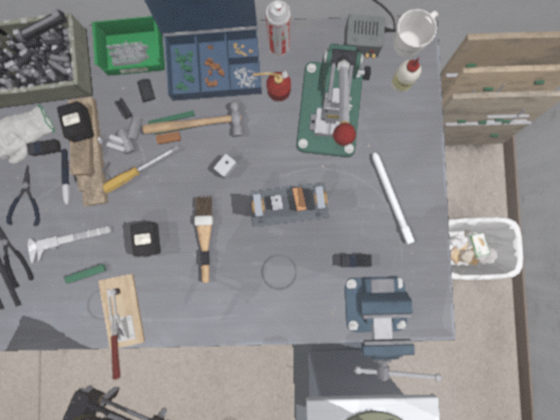

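View pics/wrist0.png

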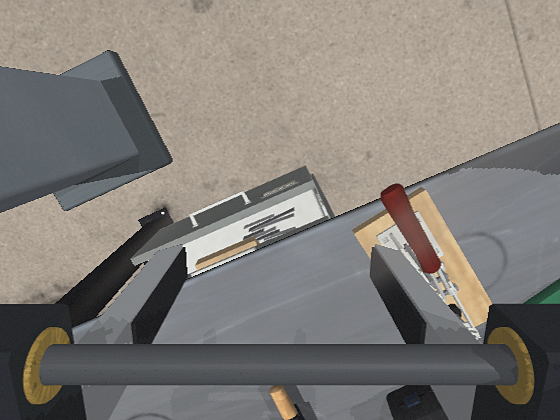

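Top view: fixture at (289,203), brush with sleeve at (205,258) and bristles at (203,205), rod from (410,240) to (375,155), and the offcuts on the bed at (277,203) and (298,198). The look-alike block is off the fixture at (224,166). Next I'll zoom in.

```bash
cat > h.py <<'E'
import numpy as np, cv2
from station import ctrl
def ray(c,u,v):
    d=np.array([(u-c["cx"])/c["fx"],-(v-c["cy"])/c["fy"],-1.0])
    T=c["world_from_camera"]; return T[:3,3],T[:3,:3]@d
def px2w(c,u,v,z):
    o,d=ray(c,u,v); s=(z-o[2])/d[2]; return o+s*d
def w2px(c,p):
    T=c["world_from_camera"]; q=T[:3,:3].T@(np.asarray(p)-T[:3,3])
    return np.array([c["cx"]+c["fx"]*q[0]/-q[2], c["cy"]-c["fy"]*q[1]/-q[2]])
def crop(img,x0,y0,x1,y1,s,name):
    cv2.imwrite("pics/"+name,cv2.resize(img[y0:y1,x0:x1],None,fx=s,fy=s,interpolation=cv2.INTER_CUBIC))
E
python3 - <<'E'
from h import *
t=ctrl.camera("top"); s=ctrl.camera("scene")
np.save("top.npy",t,allow_pickle=True);
crop(t["pixels"],185,140,345,290,5,"t1.png")
crop(t["pixels"],330,140,430,280,4,"t2.png")
crop(s["pixels"],180,170,400,340,3.5,"s1.png")
for n,u,v,z in [("brush sleeve",205,258,.022),("brush tip",203,198,.011),("head",410,240,.012),("nose",375,155,.012),("fix",289,203,.004),("wood",298,198,.03),("bar",277,203,.03),("uprL",258,203,.09),("uprR",320,196,.09),("blk",352,260,.03)]:
    print(n,px2w(t,u,v,z).round(3))
E
```

```text
brush sleeve [0.502 0.4   0.022]
brush tip [0.652 0.405 0.011]
head [ 0.533 -0.106  0.012]
nose [ 0.748 -0.029  0.012]
fix [0.634 0.19  0.004]
wood [0.643 0.168 0.03 ]
bar [0.632 0.22  0.03 ]
uprL [0.628 0.264 0.09 ]
uprR [0.64  0.119 0.09 ]
blk [0.488 0.042 0.03 ]
```

View pics/t1.png

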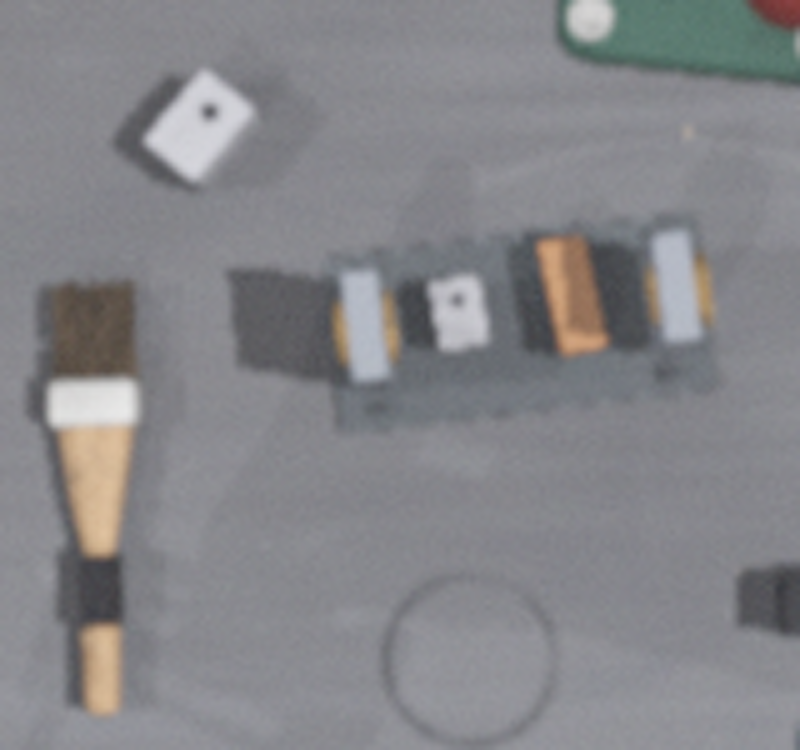

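View pics/t2.png

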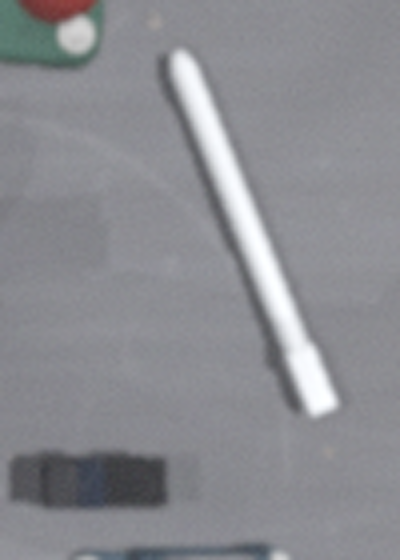

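View pics/s1.png

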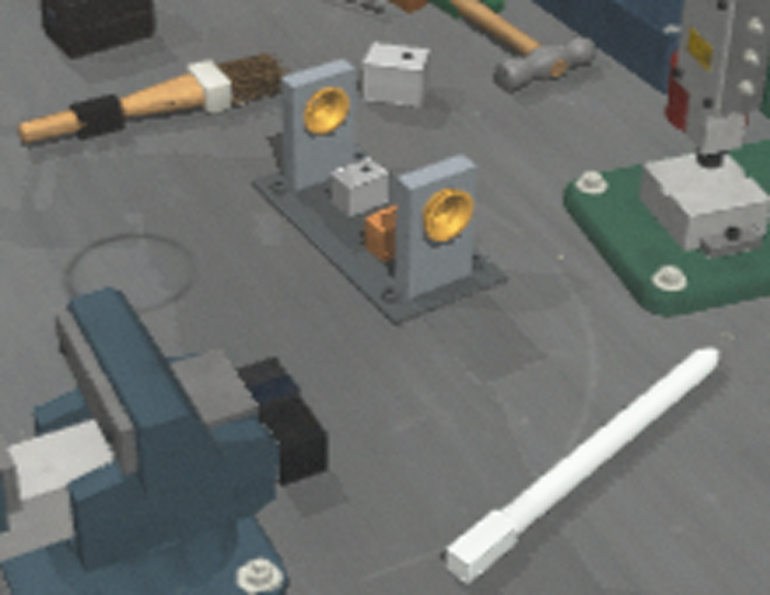

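```bash
cat > fit.py <<'E'
from h import *
from scipy.optimize import least_squares
t=ctrl.camera("top"); s=ctrl.camera("scene")
T=lambda x,y:(185+x/5-.4,140+y/5-.4)
S=lambda x,y:(180+x/3.5-.35,170+y/3.5-.35)
obs=[(t,T(340,270),(.025,.081,.09)),(t,T(378,268),(.025,.065,.09)),(t,T(392,378),(-.025,.065,.09)),(t,T(352,384),(-.025,.081,.09)),
(t,T(650,230),(.025,-.065,.09)),(t,T(690,228),(.025,-.081,.09)),(t,T(703,340),(-.025,-.081,.09)),(t,T(663,345),(-.025,-.065,.09)),
(t,T(325,262),(.045,.095,.004)),(t,T(337,432),(-.045,.095,.004)),(t,T(718,388),(-.045,-.095,.004)),(t,T(700,215),(.045,-.095,.004)),
(s,S(400,322),(-.045,-.095,.004)),(s,S(505,278),(.045,-.095,.004)),(s,S(253,183),(-.045,.095,.004)),
(s,S(447,214),(0,-.089,.065)),(s,S(325,110),(0,.061,.065)),(s,S(398,178),(-.025,-.081,.09)),(s,S(475,162),(.025,-.081,.09))]
def fw(p,q):
    c,n=np.cos(p[2]),np.sin(p[2]); return np.array([p[0]+c*q[0]-n*q[1],p[1]+n*q[0]+c*q[1],q[2]])
f=lambda p:np.concatenate([w2px(c,fw(p,q))-np.array(o) for c,o,q in obs])
r=least_squares(f,[.634,.19,.08],loss="soft_l1")
print("fix",r.x.round(4)); print(f(r.x).reshape(-1,2).round(1).tolist())
fx=r.x
def inv(p):
    d=np.array(p[:2])-fx[:2]; c,n=np.cos(fx[2]),np.sin(fx[2]); return np.array([c*d[0]+n*d[1],-n*d[0]+c*d[1]])
for n,l in [("bar",[(430,280),(477,274),(490,342),(440,350)]),("wood",[(538,240),(582,236),(607,346),(563,354)])]:
    P=[px2w(t,*T(*q),.03) for q in l]; print(n,[inv(p).round(4).tolist() for p in P],inv(np.mean(P,0)).round(4),np.mean(P,0).round(4))
for n,q,z in [("sleeve",(101,590),.022),("hend",(102,712),.018),("tip",(93,284),.015),("band",(93,402),.02)]: print(n,px2w(t,*T(*q),z).round(4))
R=lambda x,y:(330+x/4-.4,140+y/4-.4)
for n,q,z in [("nose",(178,50),.008),("headend",(320,412),.012),("headfront",(302,348),.012)]: print(n,px2w(t,*R(*q),z).round(4))
E
python3 fit.py
```

```text
fix [0.6301 0.192  0.0887]
[[0.5, 0.9], [-0.3, 0.5], [-0.7, -0.2], [0.4, -0.6], [0.8, 1.7], [-0.4, 1.3], [-0.3, 0.2], [0.8, -0.1], [-0.7, -0.8], [0.8, 0.7], [0.0, 0.7], [-0.8, -0.1], [-1.8, -1.3], [0.9, -1.5], [-0.4, -2.1], [0.8, -0.2], [1.0, -0.7], [3.6, 2.3], [0.5, 0.3]]
bar [[0.0245, 0.0416], [0.0248, 0.0183], [-0.0092, 0.0158], [-0.0103, 0.0406]] [0.0074 0.0291] [0.635  0.2216 0.03  ]
wood [[0.0381, -0.0135], [0.0375, -0.0352], [-0.0178, -0.0409], [-0.0193, -0.019]] [ 0.0096 -0.0272] [0.6421 0.1658 0.03  ]
sleeve [0.5034 0.4009 0.022 ]
hend [0.4438 0.4019 0.018 ]
tip [0.6552 0.4041 0.015 ]
band [0.5959 0.404  0.02  ]
nose [ 0.7564 -0.0276  0.008 ]
headend [ 0.5267 -0.1044  0.012 ]
headfront [ 0.5665 -0.0952  0.012 ]
```

```bash
cat > st.py <<'E'
import sys; from h import *
from scipy.spatial.transform import Rotation as Ro
o=ctrl.get_obs(); R=Ro.from_euler("xyz",o["eef_rot"]).as_matrix(); g=o["ee_pos"]+.078*R[:,2]
print("t",round(o["time_s"],2),"tcp",o["ee_pos"].round(4),"rpy",o["eef_rot"].round(4),"grasp",g.round(4),"F",o["force"].round(1),"M",o["moment"].round(2),"w",round(o["grip_width"],4),"q",o["qpos"].round(2))
if len(sys.argv)>3:  # target grasp point x y z and yaw(tool down)
    x,y,z,w=map(float,sys.argv[1:5])
    D=R.T@(np.array([x,y,z])-g); Rt=Ro.from_euler("xyz",[np.pi,0,w]).as_matrix()
    rv=Ro.from_matrix(R.T@Rt).as_rotvec(); tcp=R.T@(np.array([x,y,z])-.078*Rt[:,2]-o["ee_pos"])
    print("tool shift rows(40mm)",(tcp/.04).round(2),"turn rows(4deg)",(np.degrees(rv)/4).round(2))
E
python3 -m pendant '[{"rz":-1,"tx":-0.8},{"rz":-1,"tx":-0.8},{"rz":-1,"tx":-0.8},{"rz":-1,"tx":-0.8},{"rz":-1,"tx":-0.8},{"rz":-1,"tx":-0.8}]'; python3 st.py .503 .401 .15 3.1516
```

```text
t 0.35 tcp [0.2237 0.5024 0.3025] rpy [-3.1413 -0.      2.7228] grasp [0.2237 0.5024 0.2245] F [ 0.2 -0.9  0.3] M [-0.03  0.06  0.08] w 0.0941 q [ 1.09  0.3   1.52 -0.    1.32 -0.07]
tool shift rows(40mm) [-7.41  0.52  1.86] turn rows(4deg) [-0.   -0.   -6.14]$[0]: bad value
```

```bash
python3 -m pendant '[{"rx":0,"ry":0,"rz":-1,"tx":-0.8,"ty":0,"tz":0,"grip":-1},{"rx":0,"ry":0,"rz":-1,"tx":-0.8,"ty":0,"tz":0,"grip":-1},{"rx":0,"ry":0,"rz":-1,"tx":-0.8,"ty":0,"tz":0,"grip":-1},{"rx":0,"ry":0,"rz":-1,"tx":-0.8,"ty":0,"tz":0,"grip":-1},{"rx":0,"ry":0,"rz":-1,"tx":-0.8,"ty":0,"tz":0,"grip":-1},{"rx":0,"ry":0,"rz":-1,"tx":-0.8,"ty":0,"tz":0,"grip":-1}]'; python3 st.py .503 .401 .15 3.1516
```

```text
time_s: 0.85
ee_pos: [0.4108, 0.4566, 0.3032]
eef_rot: [3.141, -0.0, -3.118]
force: [-0.1, 0.5, -0.2]
grip_width: 0.0937
t 0.85 tcp [0.4108 0.4566 0.3032] rpy [ 3.1408e+00 -4.0000e-04 -3.1178e+00] grasp [0.4108 0.4567 0.2252] F [-0.1  0.5 -0.2] M [0.02 0.05 0.04] w 0.0937 q [ 0.78  0.44  1.32  0.    1.37 -0.82]
tool shift rows(40mm) [-2.27 -1.45  1.88] turn rows(4deg) [ 0.01 -0.01  0.2 ]
```

```bash
python3 -m pendant '[{"rx":0,"ry":0,"rz":0.1,"tx":-0.76,"ty":-0.48,"tz":0.6,"grip":-1},{"rx":0,"ry":0,"rz":0.1,"tx":-0.76,"ty":-0.48,"tz":0.6,"grip":-1},{"rx":0,"ry":0,"rz":0,"tx":-0.76,"ty":-0.48,"tz":0.6,"grip":-1},{"rx":0,"ry":0,"rz":0,"tx":0,"ty":0,"tz":0,"grip":-1}]'
python3 - <<'E'
from h import *
c=ctrl.camera("wrist"); cv2.imwrite("pics/w1.png",c["pixels"])
for p in [(.5034,.401,.022),(.4438,.4019,.018),(.652,.404,.015)]: print(w2px(c,p))
E
python3 st.py .503 .401 .022 3.1516
```

```text
time_s: 1.18
ee_pos: [0.5069, 0.4, 0.2322]
eef_rot: [3.139, 0.002, -3.129]
force: [-0.2, 0.3, -0.7]
grip_width: 0.0942
[276.47645823 201.27716781]
[278.51360846 124.47309453]
[277.97036803 356.31047556]
t 1.23 tcp [0.5055 0.4016 0.2343] rpy [ 3.1373  0.0033 -3.1286] grasp [0.5058 0.4019 0.1563] F [ 0.3 -0.3 -0.2] M [ 0.02 -0.06  0.02] w 0.094 q [ 0.61  0.57  1.3   0.    1.27 -0.97]
tool shift rows(40mm) [ 0.07 -0.03  3.36] turn rows(4deg) [0.06 0.05 0.04]
```

View pics/w1.png

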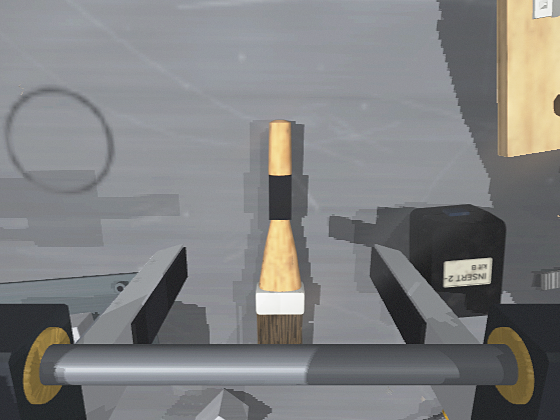

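The sleeve is at (280,197) in the wrist view, within 3–4 px of the prediction. Clear of the case, so I'm descending.

```bash
python3 -m pendant '[{"rx":0.06,"ry":0.05,"rz":0.04,"tx":0.12,"ty":0,"tz":0.8,"grip":-1},{"rx":0,"ry":0,"rz":0,"tx":0,"ty":0,"tz":0.8,"grip":-1},{"rx":0,"ry":0,"rz":0,"tx":0,"ty":0,"tz":0.8,"grip":-1},{"rx":0,"ry":0,"rz":0,"tx":0,"ty":0,"tz":0.7,"grip":-1},{"rx":0,"ry":0,"rz":0,"tx":0,"ty":0,"tz":0,"grip":-1}]'; python3 st.py .501 .4025 .023 3.1516
```

```text
time_s: 1.65
ee_pos: [0.5003, 0.4046, 0.111]
eef_rot: [3.136, 0.006, -3.131]
force: [-0.2, -1.0, -0.8]
grip_width: 0.0942
t 1.65 tcp [0.5003 0.4046 0.111 ] rpy [ 3.1363  0.0062 -3.1311] grasp [0.5008 0.405  0.033 ] F [-0.2 -1.  -0.8] M [0.1  0.03 0.01] w 0.0942 q [ 0.62  0.7   1.39  0.    1.04 -0.96]
tool shift rows(40mm) [-0.02 -0.05  0.25] turn rows(4deg) [0.08 0.09 0.01]
```

```bash
python3 -m pendant '[{"rx":0.08,"ry":0.09,"rz":0,"tx":-0.02,"ty":-0.05,"tz":0.25,"grip":-1},{"rx":0,"ry":0,"rz":0,"tx":0,"ty":0,"tz":0,"grip":-1}]' 50; python3 st.py .501 .4025 .022 3.1516; python3 -m pendant '[{"rx":0,"ry":0,"rz":0,"tx":0,"ty":0,"tz":0,"grip":1},{"rx":0,"ry":0,"rz":0,"tx":0,"ty":0,"tz":0,"grip":1},{"rx":0,"ry":0,"rz":0,"tx":0,"ty":0,"tz":0,"grip":1},{"rx":0,"ry":0,"rz":0,"tx":0,"ty":0,"tz":0,"grip":1},{"rx":0,"ry":0,"rz":0,"tx":0,"ty":0,"tz":0,"grip":1},{"rx":0,"ry":0,"rz":0,"tx":0,"ty":0,"tz":0,"grip":1},{"rx":0,"ry":0,"rz":0,"tx":0,"ty":0,"tz":0,"grip":1},{"rx":0,"ry":0,"rz":0,"tx":0,"ty":0,"tz":0,"grip":1}]' 50;python3 st.py .501 .4025 .022 3.1516
```

```text
time_s: 1.82
ee_pos: [0.5006, 0.4039, 0.1023]
eef_rot: [-3.141, -0.0, -3.13]
force: [-0.7, -1.6, -0.1]
grip_width: 0.0938
t 1.82 tcp [0.5006 0.4039 0.1023] rpy [-3.1415 -0.     -3.1295] grasp [0.5006 0.4039 0.0243] F [-0.7 -1.6 -0.1] M [0.02 0.01 0.01] w 0.0938 q [ 0.62  0.72  1.39 -0.    1.03 -0.96]
tool shift rows(40mm) [-0.01 -0.03  0.06] turn rows(4deg) [-0.   -0.    0.03]
time_s: 2.48
ee_pos: [0.5025, 0.406, 0.1107]
eef_rot: [3.135, 0.009, -3.129]
force: [-0.2, -1.0, -0.3]
grip_width: 0.0435
t 2.48 tcp [0.5025 0.406  0.1107] rpy [ 3.1352  0.009  -3.1291] grasp [0.5032 0.4065 0.0327] F [-0.2 -1.  -0.3] M [0.04 0.01 0.  ] w 0.0435 q [ 0.62  0.71  1.39  0.    1.04 -0.96]
tool shift rows(40mm) [ 0.04 -0.09  0.27] turn rows(4deg) [0.09 0.13 0.04]
```

```bash
python3 -m pendant '[{"rx":0.09,"ry":0.13,"rz":0.04,"tx":0.04,"ty":-0.06,"tz":0.3,"grip":0.2},{"rx":0.02,"ry":0.03,"rz":0,"tx":0,"ty":-0.01,"tz":0.03,"grip":1},{"rx":0.02,"ry":0.03,"rz":0,"tx":0,"ty":-0.01,"tz":0.03,"grip":1},{"rx":0.02,"ry":0.03,"rz":0,"tx":0,"ty":-0.01,"tz":0.03,"grip":1}]';python3 st.py .501 .4025 .022 3.1516
```

```text
time_s: 2.82
ee_pos: [0.5024, 0.4036, 0.0974]
eef_rot: [-3.141, -0.002, -3.133]
force: [-2.4, -0.0, 20.4]
grip_width: 0.0211
t 2.82 tcp [0.5024 0.4036 0.0974] rpy [-3.1414e+00 -1.9000e-03 -3.1325e+00] grasp [0.5023 0.4035 0.0194] F [-2.4 -0.  20.4] M [0.03 0.51 0.03] w 0.0211 q [ 0.62  0.73  1.39  0.    1.03 -0.96]
tool shift rows(40mm) [ 0.04 -0.03 -0.06] turn rows(4deg) [-0.   -0.03 -0.01]
```

Touching the bench with the fingertips (20 N), so I'll ease up while the grip closes.

```bash
python3 -m pendant '[{"rx":0,"ry":0,"rz":0,"tx":0,"ty":0,"tz":-0.06,"grip":1},{"rx":0.02,"ry":0.02,"rz":0,"tx":0,"ty":0,"tz":0.01,"grip":1},{"rx":0.02,"ry":0.02,"rz":0,"tx":0,"ty":0,"tz":0.02,"grip":1}]' 55;python3 st.py .501 .4025 .022 3.1516
```

```text
time_s: 3.07
ee_pos: [0.5024, 0.4033, 0.0979]
eef_rot: [-3.138, -0.006, -3.133]
force: [-5.0, -3.9, 13.3]
grip_width: 0.0176
t 3.07 tcp [0.5024 0.4033 0.0979] rpy [-3.1378 -0.0058 -3.1329] grasp [0.5019 0.403  0.0199] F [-5.  -3.9 13.3] M [-0.43  0.9   0.04] w 0.0176 q [ 0.62  0.73  1.39  0.    1.03 -0.96]
tool shift rows(40mm) [ 0.03 -0.02 -0.05] turn rows(4deg) [-0.05 -0.08 -0.02]
```

```bash
python3 -m pendant '[{"rx":0,"ry":0,"rz":0,"tx":0,"ty":0,"tz":-0.3,"grip":1},{"rx":0,"ry":0,"rz":0,"tx":0,"ty":0,"tz":-0.6,"grip":1},{"rx":0,"ry":0,"rz":0,"tx":0.5,"ty":-0.2,"tz":-0.7,"grip":1},{"rx":0,"ry":0,"rz":0,"tx":0.8,"ty":-0.3,"tz":-0.6,"grip":1},{"rx":0.02,"ry":0.02,"rz":0,"tx":0.6,"ty":-0.3,"tz":0.02,"grip":1},{"rx":0.02,"ry":0.02,"rz":0,"tx":0,"ty":0,"tz":0.02,"grip":1},{"rx":0.02,"ry":0.02,"rz":0,"tx":0,"ty":0,"tz":0.02,"grip":1}]';python3 st.py .42 .22 .12 3.2303
python3 - <<'E'
from h import *
c=ctrl.camera("scene"); cv2.imwrite("pics/s2.png",c["pixels"]);crop(c["pixels"],140,120,380,300,3.3,"s2c.png")
w=ctrl.camera("wrist"); cv2.imwrite("pics/w2.png",w["pixels"])
E
```

```text
time_s: 3.65
ee_pos: [0.4228, 0.368, 0.1849]
eef_rot: [-3.127, -0.019, -3.134]
force: [0.6, 0.6, -1.6]
grip_width: 0.018
t 3.65 tcp [0.4228 0.368  0.1849] rpy [-3.1274 -0.0187 -3.134 ] grasp [0.4214 0.3669 0.1069] F [ 0.6  0.6 -1.6] M [ 0.1   0.06 -0.01] w 0.018 q [ 0.65  0.45  1.6  -0.    1.11 -0.93]
tool shift rows(40mm) [ 0.1  -3.7  -0.27] turn rows(4deg) [-0.19 -0.28 -1.16]
```

View pics/s2c.png

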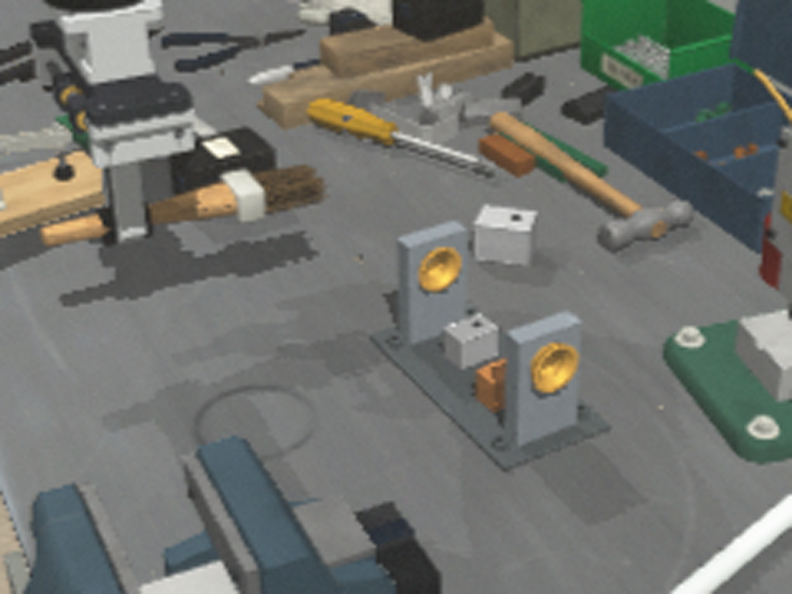

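View pics/w2.png

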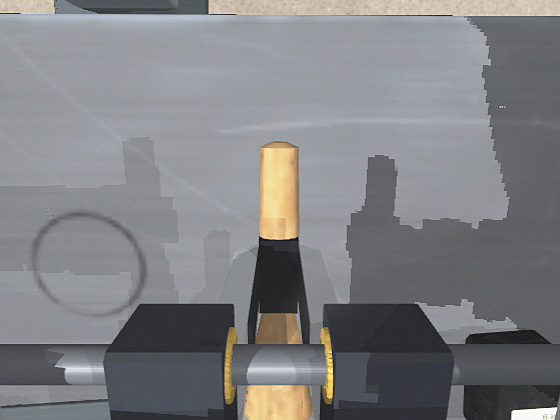

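Run:
```python
from h import *
from scipy.spatial.transform import Rotation as Ro
c=ctrl.camera("scene"); o=ctrl.get_obs(); R=Ro.from_euler("xyz",o["eef_rot"]).as_matrix()
h=o["ee_pos"]+R@[0,0,.0865]
print(h, R[:,0])
to=lambda p:(w2px(c,p)-[140,120])*3.3
print("handle end",to(h+R@[.061,0,0]))
for d in (0,.004,.008,.012):
    for L in (.093,.154):
        print(d,L,to(h+R@[-L,0,d*L/.154]))
```

```text
[0.42190297 0.36687449 0.09708442] [-0.99977765 -0.00710974  0.01985209]
handle end [ 43.59474962 237.12604339]
0 0.093 [245.37342446 194.53739248]
0 0.154 [319.67302076 178.85526169]
0.004 0.093 [245.57129394 197.34855233]
0.004 0.154 [319.86465476 183.44157479]
0.008 0.093 [245.76873933 200.15368727]
0.008 0.154 [320.05562312 188.01195749]
0.012 0.093 [245.96576201 202.95281664]
0.012 0.154 [320.24592931 192.56649265]
```

```bash
python3 -m pendant '[{"rx":-0.19,"ry":-0.28,"rz":-0.4,"tx":0.4,"ty":-0.6,"tz":0,"grip":1},{"rx":0,"ry":0,"rz":-0.4,"tx":0.1,"ty":-0.9,"tz":0,"grip":1},{"rx":0,"ry":0,"rz":-0.35,"tx":0,"ty":-0.9,"tz":0.2,"grip":1},{"rx":0.02,"ry":0.02,"rz":0,"tx":0,"ty":-0.9,"tz":0.2,"grip":1},{"rx":0.02,"ry":0.02,"rz":0,"tx":0,"ty":-0.7,"tz":0.2,"grip":1}]';python3 st.py .4034 .201 .0325 3.2303
python3 - <<'E'
from h import *
t=ctrl.camera("top")
for z in (0,.08,.15): print(z,px2w(t,345,290,z).round(3),px2w(t,362,300,z).round(3))
cv2.imwrite("pics/t3.png",t["pixels"])
E
```

```text
time_s: 4.22
ee_pos: [0.4145, 0.2077, 0.1575]
eef_rot: [-3.138, -0.003, -3.044]
force: [0.2, 0.1, -2.0]
grip_width: 0.0175
t 4.22 tcp [0.4145 0.2077 0.1575] rpy [-3.1379 -0.0033 -3.0443] grasp [0.4143 0.2074 0.0795] F [ 0.2  0.1 -2. ] M [ 0.02  0.07 -0.05] w 0.0175 q [ 0.39  0.3   1.9  -0.    0.95 -1.28]
tool shift rows(40mm) [ 0.29 -0.13  1.18] turn rows(4deg) [-0.05 -0.05  0.12]
0 [0.414 0.058 0.   ] [0.388 0.017 0.   ]
0.08 [0.422 0.068 0.08 ] [0.398 0.03  0.08 ]
0.15 [0.429 0.078 0.15 ] [0.407 0.042 0.15 ]
```

```bash
python3 -m pendant '[{"rx":-0.05,"ry":-0.05,"rz":0.1,"tx":0.3,"ty":-0.13,"tz":0.4,"grip":1},{"rx":0.02,"ry":0.02,"rz":0,"tx":0,"ty":0,"tz":0.4,"grip":1},{"rx":0.02,"ry":0.02,"rz":0,"tx":0,"ty":0,"tz":0.4,"grip":1},{"rx":0.02,"ry":0.02,"rz":0,"tx":0,"ty":0,"tz":0.05,"grip":1}]';python3 st.py .4034 .201 .0325 3.2303
python3 - <<'E'
from h import *
c=ctrl.camera("scene"); crop(c["pixels"],180,150,340,270,5,"s3c.png")
E
```

```text
time_s: 4.6
ee_pos: [0.4053, 0.1946, 0.1029]
eef_rot: [-3.135, -0.008, -3.06]
force: [-1.3, -0.6, -1.3]
grip_width: 0.018
t 4.6 tcp [0.4053 0.1946 0.1029] rpy [-3.135  -0.008  -3.0601] grasp [0.4047 0.194  0.025 ] F [-1.3 -0.6 -1.3] M [0.01 0.11 0.03] w 0.018 q [ 0.37  0.38  1.96 -0.01  0.81 -1.28]
tool shift rows(40mm) [ 0.03  0.16 -0.19] turn rows(4deg) [-0.09 -0.11 -0.1 ]
```

View pics/s3c.png

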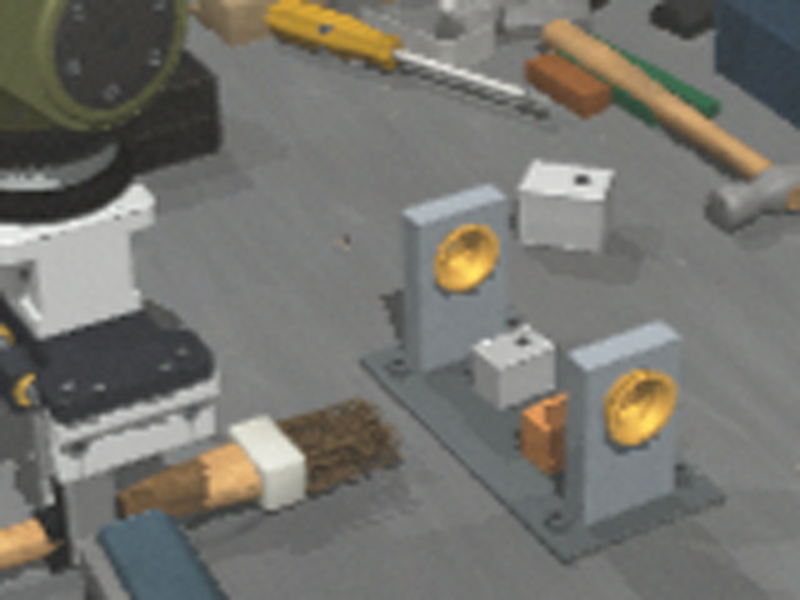

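```bash
python3 -m pendant '[{"rx":-0.1,"ry":-0.12,"rz":-0.1,"tx":0,"ty":0.16,"tz":-0.2,"grip":1},{"rx":0,"ry":0,"rz":0,"tx":0,"ty":0.02,"tz":0.03,"grip":1}]';python3 st.py .4034 .201 .0325 3.2303
```

```text
time_s: 4.82
ee_pos: [0.4062, 0.2029, 0.1116]
eef_rot: [3.141, 0.001, -3.053]
force: [0.5, 0.3, -1.1]
grip_width: 0.0172
t 4.82 tcp [0.4062 0.2029 0.1116] rpy [ 3.1406e+00  1.3000e-03 -3.0528e+00] grasp [0.4063 0.203  0.0336] F [ 0.5  0.3 -1.1] M [ 0.   0.1 -0. ] w 0.0172 q [ 0.38  0.36  1.95  0.    0.83 -1.28]
tool shift rows(40mm) [ 0.07 -0.04  0.03] turn rows(4deg) [0.01 0.02 0.  ]
```

```bash
python3 -m pendant '[{"rx":0,"ry":0,"rz":0,"tx":-0.25,"ty":-0.03,"tz":0.02,"grip":1},{"rx":0,"ry":0,"rz":0,"tx":-0.25,"ty":0,"tz":0.02,"grip":1},{"rx":0,"ry":0,"rz":0,"tx":-0.25,"ty":0,"tz":0.02,"grip":1},{"rx":0,"ry":0,"rz":0,"tx":-0.25,"ty":0,"tz":0.02,"grip":1},{"rx":0,"ry":0,"rz":0,"tx":-0.25,"ty":0,"tz":0.02,"grip":1}]';python3 st.py .5389 .213 .0325 3.2303
```

```text
time_s: 5.23
ee_pos: [0.4596, 0.2092, 0.1123]
eef_rot: [3.138, 0.008, -3.049]
force: [0.3, 0.8, -0.7]
grip_width: 0.0174
t 5.23 tcp [0.4596 0.2092 0.1123] rpy [ 3.1383  0.008  -3.0492] grasp [0.4602 0.2095 0.0343] F [ 0.3  0.8 -0.7] M [0.01 0.09 0.01] w 0.0174 q [ 0.35  0.45  1.82  0.    0.87 -1.31]
tool shift rows(40mm) [-1.98 -0.09  0.06] turn rows(4deg) [0.05 0.11 0.05]
```

```bash
python3 -m pendant '[{"rx":0.05,"ry":0.1,"rz":0.05,"tx":-0.25,"ty":-0.05,"tz":0.05,"grip":1},{"rx":0,"ry":0,"rz":0,"tx":-0.25,"ty":-0.02,"tz":0.02,"grip":1},{"rx":0,"ry":0.02,"rz":0,"tx":-0.25,"ty":-0.02,"tz":0.02,"grip":1},{"rx":0,"ry":0.02,"rz":0,"tx":-0.25,"ty":0,"tz":0.02,"grip":1}]';python3 st.py .5389 .213 .0325 3.2303
python3 - <<'E'
from h import *
c=ctrl.camera("scene"); crop(c["pixels"],180,150,340,270,5,"s4c.png")
E
```

```text
time_s: 5.57
ee_pos: [0.5042, 0.2109, 0.1108]
eef_rot: [3.141, 0.002, -3.051]
force: [-0.5, -0.2, -1.2]
grip_width: 0.0177
t 5.57 tcp [0.5042 0.2109 0.1108] rpy [ 3.1405e+00  2.4000e-03 -3.0515e+00] grasp [0.5044 0.211  0.0328] F [-0.5 -0.2 -1.2] M [0.02 0.15 0.01] w 0.0177 q [ 0.33  0.53  1.69  0.    0.92 -1.33]
tool shift rows(40mm) [-0.87 -0.03  0.01] turn rows(4deg) [0.02 0.03 0.02]
```

View pics/s4c.png

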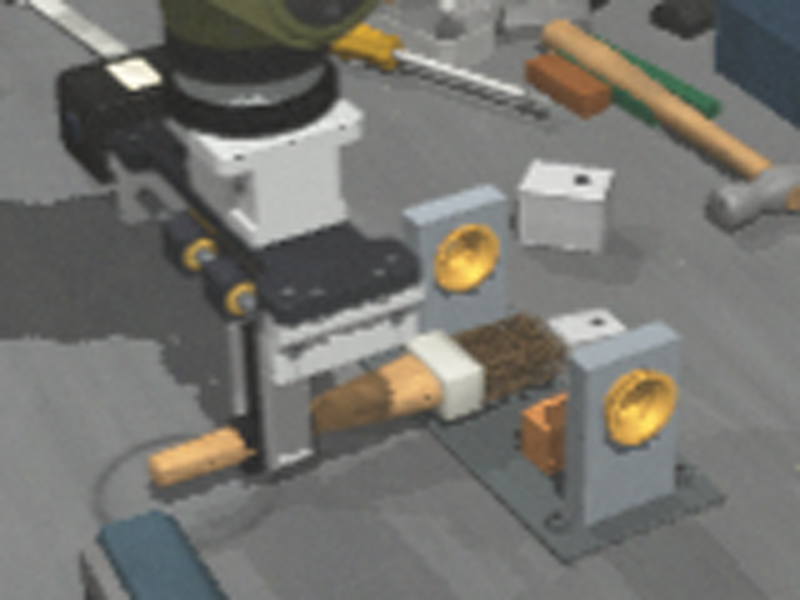

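The brush is pushing the bar at (590,325) in the crop, and the wood is untouched. Continuing over the edge.

```bash
python3 -m pendant '[{"rx":0.02,"ry":0.03,"rz":0.02,"tx":-0.25,"ty":-0.02,"tz":0.02,"grip":1},{"rx":0,"ry":0.02,"rz":0,"tx":-0.25,"ty":-0.01,"tz":0.02,"grip":1},{"rx":0,"ry":0.02,"rz":0,"tx":-0.25,"ty":-0.01,"tz":0.02,"grip":1},{"rx":0,"ry":0.02,"rz":0,"tx":-0.25,"ty":0,"tz":0.02,"grip":1}]';python3 st.py .5389 .213 .0325 3.2303
python3 - <<'E'
from h import *
c=ctrl.camera("scene"); crop(c["pixels"],180,150,340,270,5,"s5c.png")
t=ctrl.camera("top"); crop(t["pixels"],185,140,345,290,5,"t5.png")
E
```

```text
time_s: 5.95
ee_pos: [0.5473, 0.2143, 0.1098]
eef_rot: [3.141, -0.001, -3.052]
force: [-1.2, -0.8, -0.9]
grip_width: 0.0175
t 5.95 tcp [0.5473 0.2143 0.1098] rpy [ 3.1410e+00 -8.0000e-04 -3.0521e+00] grasp [0.5473 0.2143 0.0318] F [-1.2 -0.8 -0.9] M [ 0.03  0.16 -0.  ] w 0.0175 q [ 0.31  0.6   1.57  0.    0.97 -1.35]
tool shift rows(40mm) [ 0.21 -0.01 -0.02] turn rows(4deg) [ 0.01 -0.01  0.01]
```

View pics/s5c.png

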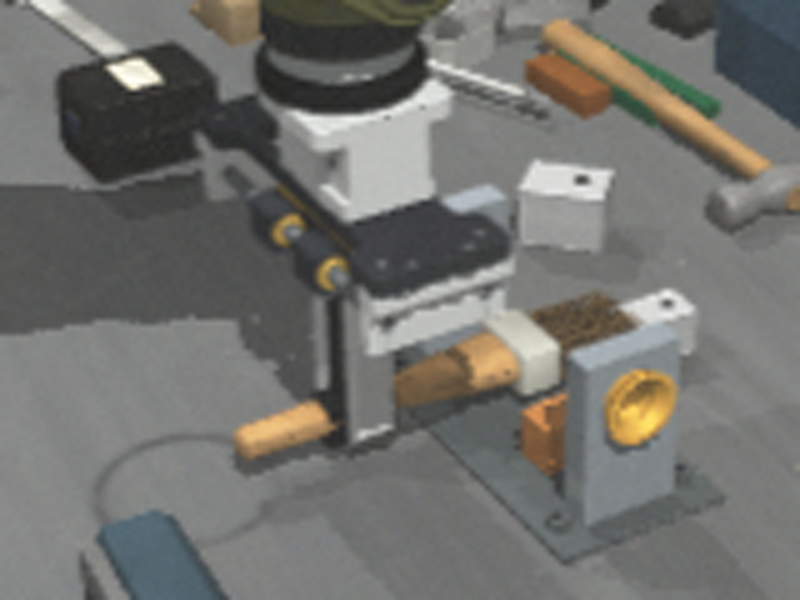

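View pics/t5.png

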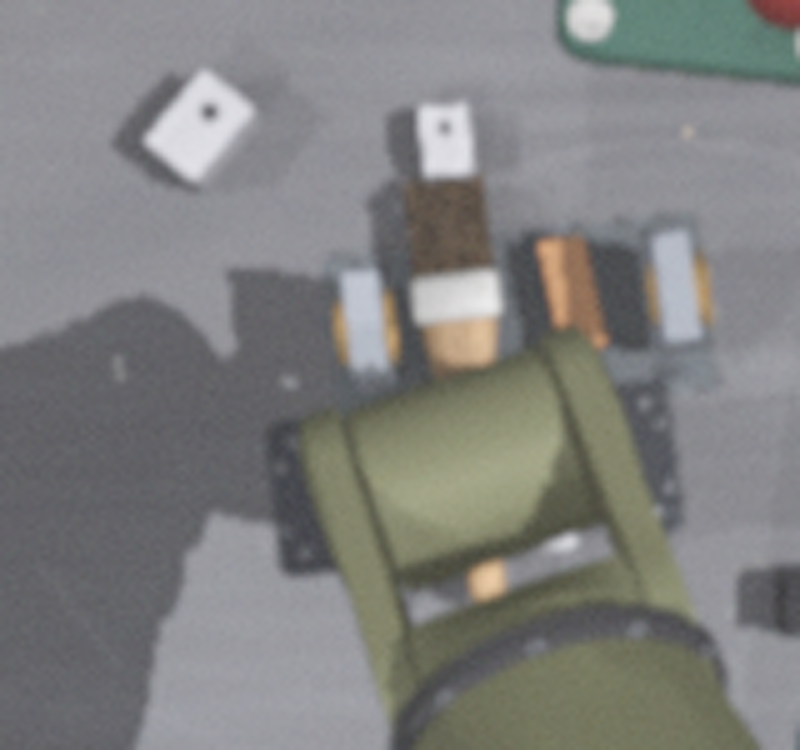

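The bar is fully off the bed: its rear edge is at row 178, against the bed edge at about 245. Retracting and moving to the wood's line.

```bash
python3 -m pendant '[{"rx":0,"ry":0,"rz":0,"tx":0.5,"ty":0,"tz":0.02,"grip":1},{"rx":0,"ry":0.02,"rz":0,"tx":0.8,"ty":0,"tz":0,"grip":1},{"rx":0,"ry":0.02,"rz":0,"tx":0.8,"ty":0,"tz":0,"grip":1},{"rx":0,"ry":0.02,"rz":0,"tx":0.8,"ty":0,"tz":0,"grip":1},{"rx":0,"ry":0.02,"rz":0,"tx":0.3,"ty":-0.5,"tz":0,"grip":1},{"rx":0,"ry":0,"rz":0,"tx":0,"ty":-0.6,"tz":0,"grip":1},{"rx":0,"ry":0,"rz":0,"tx":0,"ty":-0.3,"tz":0,"grip":1}]';python3 st.py .4294 .146 .0325 3.2303
```

```text
time_s: 6.63
ee_pos: [0.4153, 0.147, 0.1095]
eef_rot: [3.14, -0.004, -3.048]
force: [-0.5, -0.4, -2.4]
grip_width: 0.0173
t 6.63 tcp [0.4153 0.147  0.1095] rpy [ 3.1399 -0.0038 -3.0477] grasp [0.415  0.1471 0.0315] F [-0.5 -0.4 -2.4] M [ 0.01  0.06 -0.07] w 0.0173 q [ 0.26  0.34  1.99  0.    0.82 -1.41]
tool shift rows(40mm) [-0.35 -0.06 -0.03] turn rows(4deg) [ 0.02 -0.05  0.07]
```

```bash
python3 -m pendant '[{"rx":0.02,"ry":-0.05,"rz":0.07,"tx":-0.3,"ty":-0.05,"tz":-0.02,"grip":1},{"rx":0,"ry":0,"rz":0,"tx":-0.3,"ty":0,"tz":0.02,"grip":1},{"rx":0,"ry":0.02,"rz":0,"tx":-0.25,"ty":0,"tz":0.02,"grip":1},{"rx":0,"ry":0.02,"rz":0,"tx":-0.25,"ty":0,"tz":0.02,"grip":1},{"rx":0,"ry":0.02,"rz":0,"tx":-0.25,"ty":0,"tz":0.02,"grip":1},{"rx":0,"ry":0.02,"rz":0,"tx":-0.25,"ty":0,"tz":0.02,"grip":1}]';python3 st.py .546 .1564 .0325 3.2303
python3 - <<'E'
from h import *
t=ctrl.camera("top"); crop(t["pixels"],185,140,345,290,5,"t6.png")
E
```

```text
time_s: 7.13
ee_pos: [0.4808, 0.1505, 0.1088]
eef_rot: [3.141, -0.002, -3.055]
force: [0.1, -0.7, -1.1]
grip_width: 0.0177
t 7.13 tcp [0.4808 0.1505 0.1088] rpy [ 3.1411e+00 -1.9000e-03 -3.0551e+00] grasp [0.4806 0.1505 0.0308] F [ 0.1 -0.7 -1.1] M [0.1  0.08 0.01] w 0.0177 q [ 0.23  0.46  1.81  0.    0.87 -1.43]
tool shift rows(40mm) [-1.64  0.01 -0.05] turn rows(4deg) [ 0.01 -0.03 -0.03]
```

View pics/t6.png

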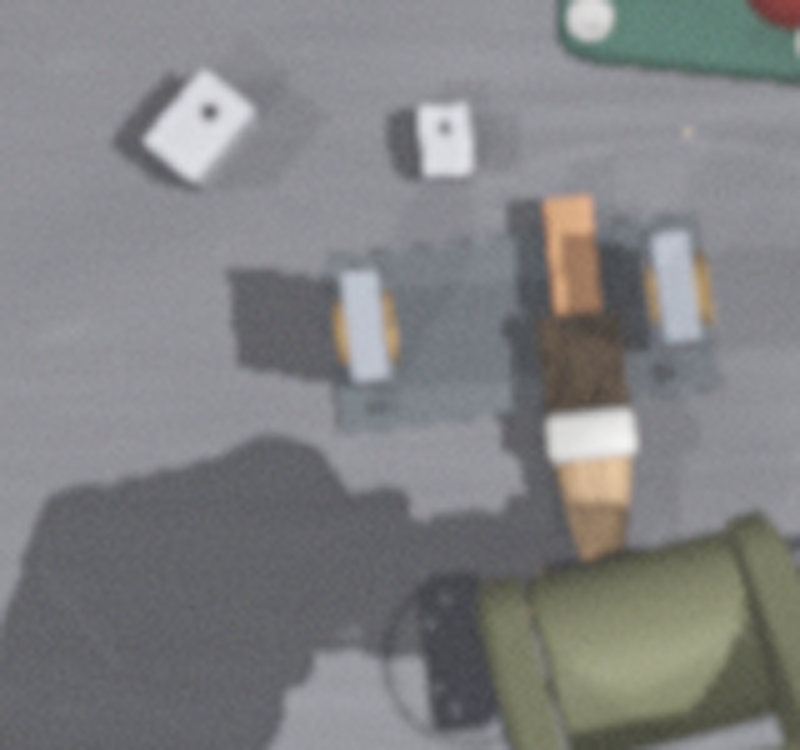

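```bash
python3 -m pendant '[{"rx":0,"ry":-0.02,"rz":-0.03,"tx":-0.25,"ty":0,"tz":-0.02,"grip":1},{"rx":0,"ry":0.02,"rz":0,"tx":-0.25,"ty":0,"tz":0.01,"grip":1},{"rx":0,"ry":0.02,"rz":0,"tx":-0.25,"ty":0,"tz":0.02,"grip":1},{"rx":0,"ry":0.02,"rz":0,"tx":-0.25,"ty":0,"tz":0.02,"grip":1},{"rx":0,"ry":0.02,"rz":0,"tx":-0.2,"ty":0,"tz":0.02,"grip":1}]';python3 st.py .536 .1564 .0325 3.2303
python3 - <<'E'
from h import *
t=ctrl.camera("top"); crop(t["pixels"],185,140,345,290,5,"t7.png")
E
```

```text
time_s: 7.6
ee_pos: [0.5311, 0.1571, 0.1076]
eef_rot: [3.141, -0.004, -3.053]
force: [-1.4, 0.3, -1.0]
grip_width: 0.0176
t 7.6 tcp [0.5311 0.1571 0.1076] rpy [ 3.1409 -0.0038 -3.0527] grasp [0.5308 0.1571 0.0296] F [-1.4  0.3 -1. ] M [-0.01  0.12  0.  ] w 0.0176 q [ 0.22  0.55  1.67  0.    0.93 -1.44]
tool shift rows(40mm) [-0.12 -0.03 -0.07] turn rows(4deg) [ 0.01 -0.05  0.  ]
```

View pics/t7.png

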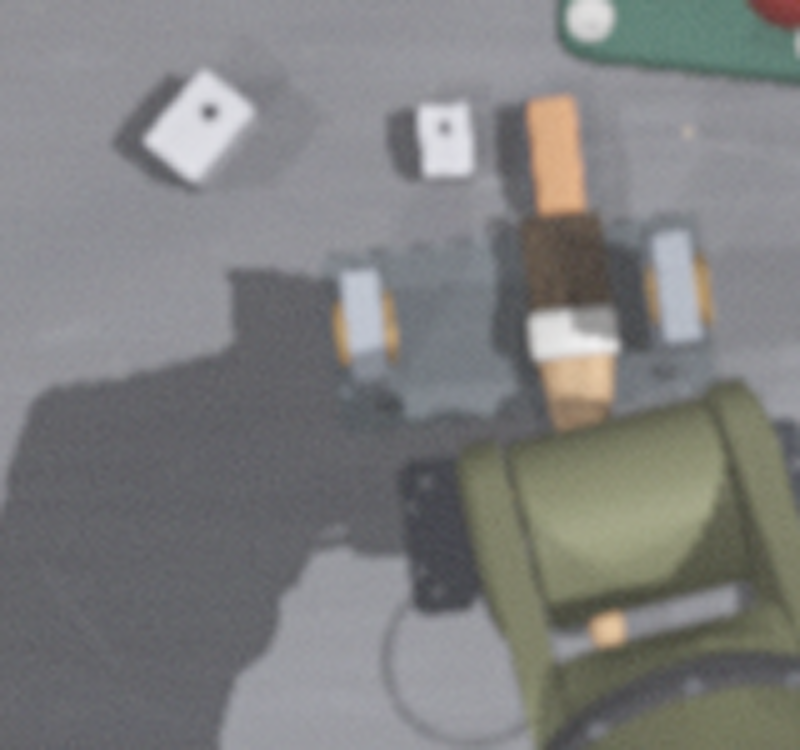

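```bash
python3 -m pendant '[{"rx":0,"ry":-0.04,"rz":0,"tx":-0.2,"ty":0,"tz":-0.05,"grip":1},{"rx":0,"ry":0,"rz":0,"tx":-0.05,"ty":0,"tz":0,"grip":1},{"rx":0,"ry":0,"rz":0,"tx":0.3,"ty":0,"tz":0,"grip":1},{"rx":0,"ry":0.02,"rz":0,"tx":0.8,"ty":0,"tz":0,"grip":1},{"rx":0,"ry":0.02,"rz":0,"tx":0.8,"ty":0,"tz":0,"grip":1},{"rx":0,"ry":0.02,"rz":0,"tx":0.8,"ty":0,"tz":0,"grip":1},{"rx":0,"ry":0.02,"rz":0,"tx":0.3,"ty":0,"tz":-0.2,"grip":1}]';python3 st.py .502 .403 .035 3.1516
python3 - <<'E'
from h import *
t=ctrl.camera("top"); crop(t["pixels"],185,140,345,290,5,"t8.png")
t=ctrl.camera("scene"); crop(t["pixels"],180,150,340,270,5,"s8c.png")
E
```

```text
time_s: 8.23
ee_pos: [0.417, 0.1474, 0.1156]
eef_rot: [3.141, -0.008, -3.054]
force: [-0.5, -0.0, -1.0]
grip_width: 0.0175
t 8.23 tcp [0.417  0.1474 0.1156] rpy [ 3.1411 -0.0075 -3.0537] grasp [0.4164 0.1474 0.0376] F [-0.5 -0.  -1. ] M [ 0.05  0.09 -0.  ] w 0.0175 q [ 0.26  0.34  1.98  0.    0.84 -1.4 ]
tool shift rows(40mm) [-2.68  6.18  0.05] turn rows(4deg) [ 0.   -0.11  1.12]
```

View pics/t8.png

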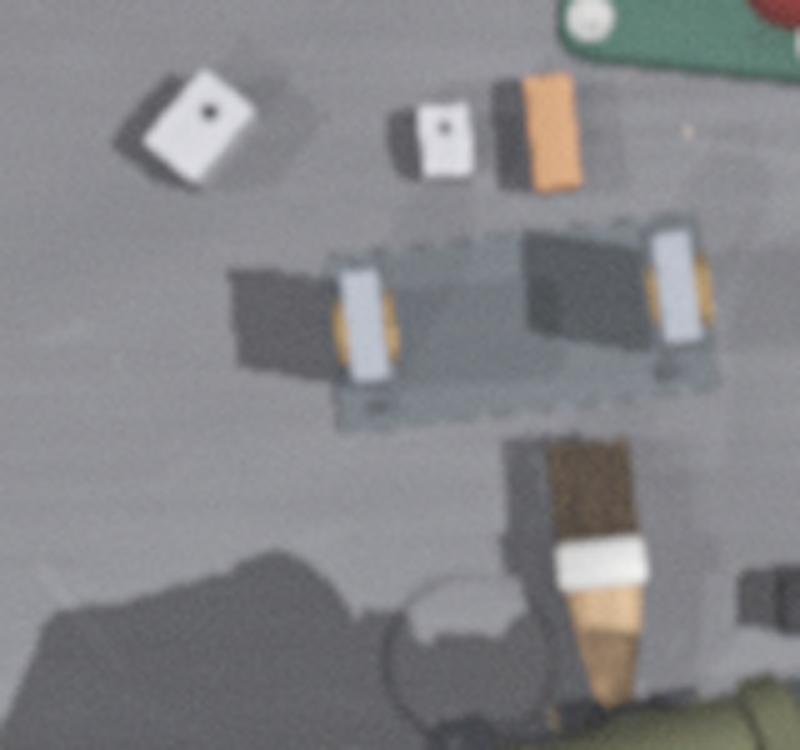

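View pics/s8c.png

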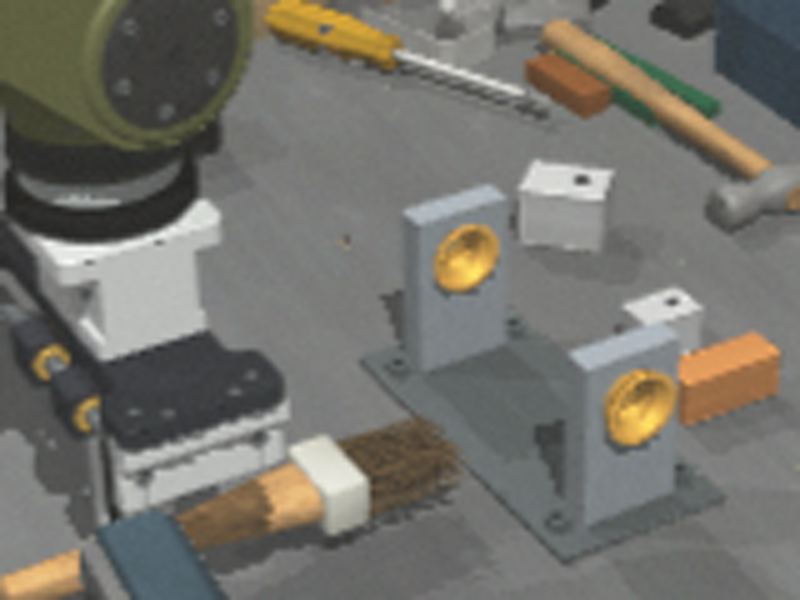

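Both offcuts now lie on the bench beyond the far edge. Taking the brush back to the left.

```bash
python3 -m pendant '[{"rx":0,"ry":-0.1,"rz":0.2,"tx":0,"ty":0.6,"tz":-0.2,"grip":1},{"rx":0,"ry":0.02,"rz":0.2,"tx":0,"ty":0.9,"tz":-0.1,"grip":1},{"rx":0,"ry":0.02,"rz":0.2,"tx":0,"ty":0.9,"tz":0,"grip":1},{"rx":0,"ry":0.02,"rz":0.2,"tx":0,"ty":0.9,"tz":0,"grip":1},{"rx":0,"ry":0.02,"rz":0.2,"tx":-0.1,"ty":0.9,"tz":0,"grip":1},{"rx":0,"ry":0.02,"rz":0.1,"tx":-0.4,"ty":0.9,"tz":0,"grip":1},{"rx":0,"ry":0.02,"rz":0,"tx":-0.4,"ty":0.8,"tz":0,"grip":1},{"rx":0,"ry":0.02,"rz":0,"tx":-0.4,"ty":0.2,"tz":0,"grip":1}]';python3 st.py .47 .385 .024 3.1516
```

```text
time_s: 9.0
ee_pos: [0.4632, 0.4041, 0.132]
eef_rot: [3.136, 0.001, -3.138]
force: [-0.7, -0.5, -1.3]
grip_width: 0.0177
t 9.0 tcp [0.4632 0.4041 0.132 ] rpy [ 3.1364e+00  7.0000e-04 -3.1380e+00] grasp [0.4632 0.4045 0.054 ] F [-0.7 -0.5 -1.3] M [ 0.02  0.11 -0.03] w 0.0177 q [ 0.66  0.62  1.48  0.    1.04 -0.92]
tool shift rows(40mm) [-0.17 -0.48  0.75] turn rows(4deg) [ 0.07  0.01 -0.09]
```

```bash
python3 -m pendant '[{"rx":0.07,"ry":0,"rz":0,"tx":-0.17,"ty":-0.2,"tz":0.3,"grip":1},{"rx":0,"ry":0,"rz":0,"tx":0,"ty":-0.2,"tz":0.3,"grip":1},{"rx":0,"ry":0,"rz":0,"tx":0,"ty":0,"tz":0.1,"grip":1}]';python3 st.py .47 .385 .021 3.1516
```

```text
time_s: 9.25
ee_pos: [0.4731, 0.391, 0.1017]
eef_rot: [3.139, 0.004, -3.135]
force: [0.2, -0.4, -0.9]
grip_width: 0.0175
t 9.25 tcp [0.4731 0.391  0.1017] rpy [ 3.1393  0.004  -3.1355] grasp [0.4734 0.3911 0.0237] F [ 0.2 -0.4 -0.9] M [-0.01  0.12 -0.04] w 0.0175 q [ 0.63  0.66  1.49 -0.    0.98 -0.95]
tool shift rows(40mm) [ 0.08 -0.15  0.07] turn rows(4deg) [ 0.03  0.06 -0.06]
```

```bash
python3 -m pendant '[{"rx":0,"ry":0.05,"rz":0,"tx":0,"ty":0,"tz":0.09,"grip":1},{"rx":0,"ry":0,"rz":0,"tx":0,"ty":0,"tz":0.04,"grip":1}]';python3 st.py .47 .385 .021 3.1516
```

```text
time_s: 9.42
ee_pos: [0.4735, 0.3906, 0.0977]
eef_rot: [3.139, -0.0, -3.137]
force: [-19.7, -8.7, 43.8]
grip_width: 0.0176
t 9.42 tcp [0.4735 0.3906 0.0977] rpy [ 3.1390e+00 -2.0000e-04 -3.1369e+00] grasp [0.4735 0.3908 0.0197] F [-19.7  -8.7  43.8] M [-1.76  3.57 -0.03] w 0.0176 q [ 0.63  0.67  1.49  0.    0.98 -0.95]
tool shift rows(40mm) [ 0.09 -0.14 -0.03] turn rows(4deg) [ 0.04 -0.   -0.08]
```

```bash
python3 -m pendant '[{"rx":0,"ry":0,"rz":0,"tx":0,"ty":0,"tz":-0.06,"grip":0.4},{"rx":0,"ry":0,"rz":0,"tx":0,"ty":0,"tz":0,"grip":0.2},{"rx":0,"ry":0,"rz":0,"tx":0,"ty":0,"tz":0,"grip":0.1},{"rx":0,"ry":0,"rz":0,"tx":0,"ty":0,"tz":0,"grip":0}]';python3 st.py .47 .385 .12 3.1516
```

```text
time_s: 9.75
ee_pos: [0.4739, 0.3902, 0.1017]
eef_rot: [3.138, 0.001, -3.138]
force: [0.0, 0.0, 0.0]
grip_width: 0.0412
t 9.75 tcp [0.4739 0.3902 0.1017] rpy [ 3.1375e+00  1.2000e-03 -3.1383e+00] grasp [0.474  0.3906 0.0237] F [0. 0. 0.] M [ 0.01 -0.04  0.01] w 0.0412 q [ 0.63  0.66  1.49  0.    0.98 -0.95]
tool shift rows(40mm) [ 0.09 -0.12 -2.41] turn rows(4deg) [ 0.06  0.02 -0.1 ]
```

```bash
python3 -m pendant '[{"rx":0,"ry":0,"rz":0,"tx":0,"ty":0,"tz":-0.5,"grip":-0.2},{"rx":0,"ry":0,"rz":0,"tx":0,"ty":0,"tz":-0.9,"grip":-1},{"rx":0,"ry":0,"rz":0,"tx":0,"ty":0,"tz":-0.9,"grip":-1},{"rx":0,"ry":0,"rz":0.5,"tx":0,"ty":-0.5,"tz":-0.9,"grip":-1},{"rx":0,"ry":0,"rz":1,"tx":0,"ty":-0.8,"tz":-0.9,"grip":-1},{"rx":0,"ry":0,"rz":1,"tx":0,"ty":-0.8,"tz":-0.7,"grip":-1},{"rx":0,"ry":0,"rz":1,"tx":0,"ty":-0.8,"tz":0,"grip":-1},{"rx":0,"ry":0,"rz":1,"tx":0,"ty":-0.8,"tz":0,"grip":-1}]';python3 st.py .546 -.098 .15 .3228
python3 - <<'E'
from h import *
t=ctrl.camera("top"); crop(t["pixels"],140,140,350,290,3.8,"t9.png")
E
```

```text
time_s: 10.42
ee_pos: [0.4553, 0.2465, 0.2925]
eef_rot: [-3.141, -0.002, 2.825]
force: [-0.4, 0.3, -0.5]
grip_width: 0.0929
t 10.42 tcp [0.4553 0.2465 0.2925] rpy [-3.1413e+00 -1.5000e-03  2.8250e+00] grasp [0.4551 0.2465 0.2145] F [-0.4  0.3 -0.5] M [-0.01 -0.01 -0.03] w 0.0929 q [ 0.43  0.24  1.62  0.    1.28 -0.83]
tool shift rows(40mm) [-4.84 -7.48  1.61] turn rows(4deg) [-3.000e-02 -0.000e+00  3.584e+01]
```

View pics/t9.png

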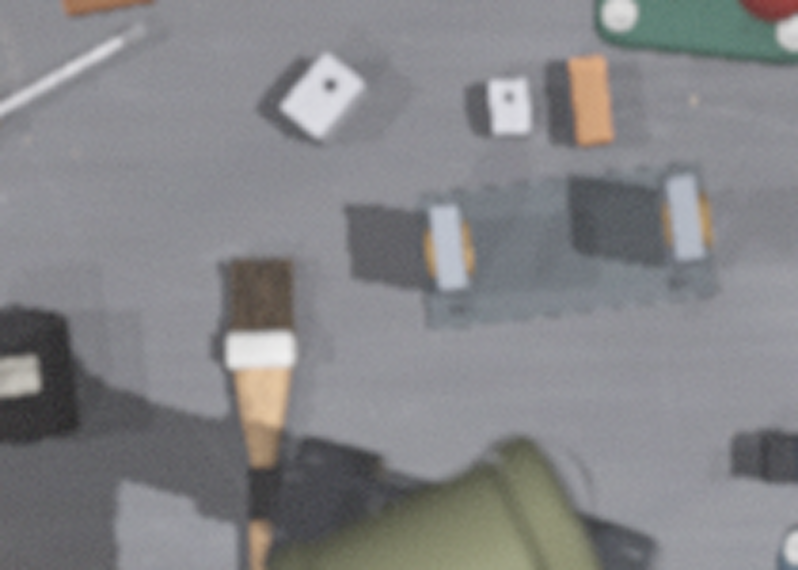

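```bash
python3 -m pendant '[{"rx":0,"ry":0,"rz":1,"tx":-0.45,"ty":-0.4,"tz":0,"grip":-1},{"rx":0,"ry":0,"rz":1,"tx":-0.47,"ty":-0.35,"tz":0,"grip":-1},{"rx":0,"ry":0,"rz":1,"tx":-0.49,"ty":-0.3,"tz":0,"grip":-1},{"rx":0,"ry":0,"rz":1,"tx":-0.49,"ty":-0.27,"tz":0,"grip":-1},{"rx":0,"ry":0,"rz":1,"tx":-0.49,"ty":-0.25,"tz":0,"grip":-1},{"rx":0,"ry":0,"rz":1,"tx":-0.5,"ty":-0.22,"tz":0,"grip":-1},{"rx":0,"ry":0,"rz":1,"tx":-0.5,"ty":-0.2,"tz":0,"grip":-1},{"rx":0,"ry":0,"rz":1,"tx":-0.5,"ty":-0.15,"tz":0,"grip":-1}]';python3 st.py .546 -.098 .15 .3228
```

```text
time_s: 11.13
ee_pos: [0.541, 0.0778, 0.2939]
eef_rot: [3.14, 0.001, 2.235]
force: [0.8, -0.3, 0.3]
grip_width: 0.0941
t 11.13 tcp [0.541  0.0778 0.2939] rpy [3.1400e+00 5.0000e-04 2.2352e+00] grasp [0.5411 0.0778 0.2159] F [ 0.8 -0.3  0.3] M [-0.07  0.05  0.02] w 0.0941 q [ 0.08  0.3   1.54  0.    1.3  -0.59]
tool shift rows(40mm) [-3.54 -2.61  1.65] turn rows(4deg) [ 2.000e-02 -2.000e-02  2.739e+01]
```

```bash
python3 -m pendant '[{"rx":0,"ry":0,"rz":1,"tx":-0.44,"ty":-0.31,"tz":0.05,"grip":-1},{"rx":0,"ry":0,"rz":1,"tx":-0.46,"ty":-0.28,"tz":0.05,"grip":-1},{"rx":0,"ry":0,"rz":1,"tx":-0.48,"ty":-0.25,"tz":0.05,"grip":-1},{"rx":0,"ry":0,"rz":1,"tx":-0.5,"ty":-0.21,"tz":0.05,"grip":-1},{"rx":0,"ry":0,"rz":1,"tx":-0.52,"ty":-0.18,"tz":0.05,"grip":-1},{"rx":0,"ry":0,"rz":1,"tx":-0.53,"ty":-0.15,"tz":0.05,"grip":-1},{"rx":0,"ry":0,"rz":1,"tx":-0.54,"ty":-0.11,"tz":0.05,"grip":-1},{"rx":0,"ry":0,"rz":1,"tx":-0.54,"ty":-0.07,"tz":0.05,"grip":-1}]';python3 -m pendant '[{"rx":0,"ry":0,"rz":1,"tx":0,"ty":0,"tz":0.05,"grip":-1},{"rx":0,"ry":0,"rz":1,"tx":0,"ty":0,"tz":0.05,"grip":-1},{"rx":0,"ry":0,"rz":1,"tx":0,"ty":0,"tz":0.05,"grip":-1},{"rx":0,"ry":0,"rz":1,"tx":0,"ty":0,"tz":0.05,"grip":-1},{"rx":0,"ry":0,"rz":1,"tx":0,"ty":0,"tz":0.05,"grip":-1},{"rx":0,"ry":0,"rz":1,"tx":0,"ty":0,"tz":0.05,"grip":-1},{"rx":0,"ry":0,"rz":1,"tx":0,"ty":0,"tz":0.05,"grip":-1},{"rx":0,"ry":0,"rz":1,"tx":0,"ty":0,"tz":0.05,"grip":-1}]';python3 -m pendant '[{"rx":0,"ry":0,"rz":1,"tx":0,"ty":0,"tz":0.05,"grip":-1},{"rx":0,"ry":0,"rz":1,"tx":0,"ty":0,"tz":0.05,"grip":-1},{"rx":0,"ry":0,"rz":1,"tx":0,"ty":0,"tz":0.05,"grip":-1},{"rx":0,"ry":0,"rz":1,"tx":0,"ty":0,"tz":0.05,"grip":-1},{"rx":0,"ry":0,"rz":1,"tx":0,"ty":0,"tz":0.05,"grip":-1},{"rx":0,"ry":0,"rz":1,"tx":0,"ty":0,"tz":0.05,"grip":-1},{"rx":0,"ry":0,"rz":1,"tx":0,"ty":0,"tz":0.05,"grip":-1},{"rx":0,"ry":0,"rz":1,"tx":0,"ty":0,"tz":0.05,"grip":-1}]';python3 st.py .546 -.098 .15 .3228
```

```text
time_s: 11.8
ee_pos: [0.5478, -0.1052, 0.2753]
eef_rot: [3.141, -0.001, 1.648]
force: [0.9, 0.3, -0.7]
grip_width: 0.0942
time_s: 12.47
ee_pos: [0.5471, -0.1108, 0.256]
eef_rot: [-3.14, 0.0, 1.054]
force: [0.3, 0.4, 0.2]
grip_width: 0.0934
time_s: 13.13
ee_pos: [0.5467, -0.1108, 0.2371]
eef_rot: [-3.139, 0.003, 0.467]
force: [0.8, 0.0, 0.8]
grip_width: 0.0943
t 13.13 tcp [ 0.5467 -0.1108  0.2371] rpy [-3.1391e+00  2.8000e-03  4.6650e-01] grasp [ 0.5464 -0.1107  0.1591] F [0.8 0.  0.8] M [ 0.01  0.11 -0.03] w 0.0943 q [-0.27  0.38  1.57 -0.    1.19  0.84]
tool shift rows(40mm) [ 0.13 -0.29  0.23] turn rows(4deg) [-0.03  0.04  2.06]
```

```bash
python3 -m pendant '[{"rx":-0.03,"ry":0.04,"rz":1,"tx":0.13,"ty":-0.29,"tz":0.1,"grip":-1},{"rx":0,"ry":0,"rz":1,"tx":0,"ty":0,"tz":0.1,"grip":-1},{"rx":0,"ry":0,"rz":0.05,"tx":0,"ty":0,"tz":0,"grip":-1}]'
python3 - <<'E'
from h import *
c=ctrl.camera("wrist"); cv2.imwrite("pics/w3.png",c["pixels"]); 
for p in [(.5457,-.0981,.016),(.5267,-.1044,.016),(.5647,-.0918,.016)]: print(w2px(c,p))
E
python3 st.py .546 -.098 .021 .3228
```

```text
time_s: 13.38
ee_pos: [0.5459, -0.0979, 0.2278]
eef_rot: [-3.141, 0.001, 0.312]
force: [-0.9, 0.8, 0.7]
grip_width: 0.094
[280.89614223 205.76570871]
[281.05641049 229.43623688]
[280.73017913 181.25409059]
t 13.43 tcp [ 0.5459 -0.0979  0.2281] rpy [-3.1409e+00  8.0000e-04  3.1550e-01] grasp [ 0.5459 -0.0978  0.1501] F [ 0.6 -0.5 -0.3] M [-0.08  0.14 -0.01] w 0.0939 q [-0.24  0.38  1.59  0.    1.17  1.01]
tool shift rows(40mm) [0.   0.01 3.23] turn rows(4deg) [-0.01  0.01 -0.1 ]
```

View pics/w3.png

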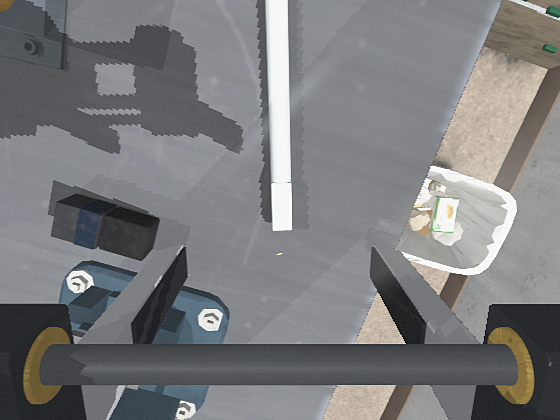

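The head is at (282,206), right where the top view put it; rod yaw ≈ 0.33. Descending.

```bash
python3 -m pendant '[{"rx":0,"ry":0,"rz":-0.15,"tx":0,"ty":0.05,"tz":0.8,"grip":-0.3},{"rx":0,"ry":0,"rz":-0.08,"tx":0,"ty":0,"tz":0.8,"grip":-0.3},{"rx":0,"ry":0,"rz":0,"tx":0,"ty":0,"tz":0.8,"grip":-0.3},{"rx":0,"ry":0,"rz":0,"tx":0,"ty":0,"tz":0.5,"grip":-0.3},{"rx":0,"ry":0,"rz":0,"tx":0,"ty":0,"tz":0.02,"grip":-0.3}]' 60; python3 st.py .546 -.098 .023 .33
```

```text
time_s: 13.85
ee_pos: [0.5482, -0.1008, 0.1101]
eef_rot: [3.138, -0.005, 0.346]
force: [-0.8, -0.1, -0.5]
grip_width: 0.0644
t 13.85 tcp [ 0.5482 -0.1008  0.1101] rpy [ 3.1381 -0.0053  0.3461] grasp [ 0.5487 -0.1009  0.0322] F [-0.8 -0.1 -0.5] M [-0.05  0.15 -0.  ] w 0.0644 q [-0.25  0.55  1.66  0.    0.92  0.98]
tool shift rows(40mm) [-0.03 -0.09  0.23] turn rows(4deg) [ 0.05 -0.08  0.23]
```

```bash
python3 -m pendant '[{"rx":0.05,"ry":-0.08,"rz":0.2,"tx":-0.04,"ty":-0.08,"tz":0.23,"grip":-0.3},{"rx":0.01,"ry":0,"rz":0,"tx":0,"ty":0,"tz":0.02,"grip":0.3},{"rx":0.01,"ry":0,"rz":0,"tx":0,"ty":0,"tz":0.02,"grip":0.5}]' 60; python3 st.py .546 -.098 .0225 .33
```

```text
time_s: 14.1
ee_pos: [0.5461, -0.0986, 0.1003]
eef_rot: [-3.14, 0.0, 0.334]
force: [0.5, 0.1, 0.2]
grip_width: 0.0509
t 14.1 tcp [ 0.5461 -0.0986  0.1003] rpy [-3.1402  0.      0.3341] grasp [ 0.5461 -0.0985  0.0223] F [0.5 0.1 0.2] M [-0.06  0.12 -0.02] w 0.0509 q [-0.24  0.56  1.67  0.    0.91  0.99]
tool shift rows(40mm) [ 0.   -0.01 -0.  ] turn rows(4deg) [-0.02  0.    0.06]
```

```bash
python3 -m pendant '[{"rx":0,"ry":0,"rz":0.04,"tx":0,"ty":0,"tz":0.01,"grip":1},{"rx":0,"ry":0,"rz":0,"tx":0,"ty":0,"tz":0.015,"grip":1},{"rx":0,"ry":0,"rz":0,"tx":0,"ty":0,"tz":0.015,"grip":1},{"rx":0,"ry":0,"rz":0,"tx":0,"ty":0,"tz":0.015,"grip":1},{"rx":0,"ry":0,"rz":0,"tx":0,"ty":0,"tz":0.01,"grip":1},{"rx":0,"ry":0,"rz":0,"tx":0,"ty":0,"tz":0.01,"grip":1}]' 60; python3 st.py .546 -.098 .0225 .33
```

```text
time_s: 14.6
ee_pos: [0.5478, -0.099, 0.1016]
eef_rot: [3.139, -0.006, 0.332]
force: [-3.6, 0.6, 5.1]
grip_width: 0.0153
t 14.6 tcp [ 0.5478 -0.099   0.1016] rpy [ 3.1393 -0.0057  0.3324] grasp [ 0.5483 -0.099   0.0236] F [-3.6  0.6  5.1] M [0.15 0.69 0.01] w 0.0153 q [-0.24  0.56  1.67  0.    0.91  0.99]
tool shift rows(40mm) [-0.04 -0.04  0.03] turn rows(4deg) [ 0.03 -0.08  0.03]
```

```bash
python3 -m pendant '[{"rx":0.03,"ry":-0.08,"rz":0,"tx":0,"ty":0,"tz":-0.3,"grip":1},{"rx":0,"ry":0,"rz":0,"tx":-0.1,"ty":0.1,"tz":-0.6,"grip":1},{"rx":0,"ry":0,"rz":-0.5,"tx":-0.2,"ty":0.3,"tz":-0.7,"grip":1},{"rx":0,"ry":0,"rz":-1,"tx":-0.2,"ty":0.3,"tz":-0.7,"grip":1},{"rx":0,"ry":0,"rz":-1,"tx":0,"ty":0.3,"tz":-0.4,"grip":1},{"rx":0,"ry":0,"rz":-1,"tx":0,"ty":0,"tz":0,"grip":1},{"rx":0,"ry":0,"rz":-1,"tx":0,"ty":0,"tz":0,"grip":1},{"rx":0,"ry":0,"rz":-1,"tx":0,"ty":0,"tz":0,"grip":1}]' 60; python3 st.py .6583 -.1343 .0806 1.6595
python3 - <<'E'
from h import *
c=ctrl.camera("scene"); crop(c["pixels"],180,120,460,340,2.8,"s10.png")
E
```

```text
time_s: 15.27
ee_pos: [0.5425, -0.1448, 0.2144]
eef_rot: [-3.14, 0.002, 0.731]
force: [0.3, 0.1, -0.1]
grip_width: 0.0151
t 15.27 tcp [ 0.5425 -0.1448  0.2144] rpy [-3.1401e+00  2.3000e-03  7.3140e-01] grasp [ 0.5423 -0.1449  0.1364] F [ 0.3  0.1 -0.1] M [-0.07  0.15 -0.01] w 0.0151 q [-0.33  0.41  1.58 -0.    1.15  0.51]
tool shift rows(40mm) [2.33 1.74 1.39] turn rows(4deg) [ -0.04   0.02 -13.29]
```

View pics/s10.png

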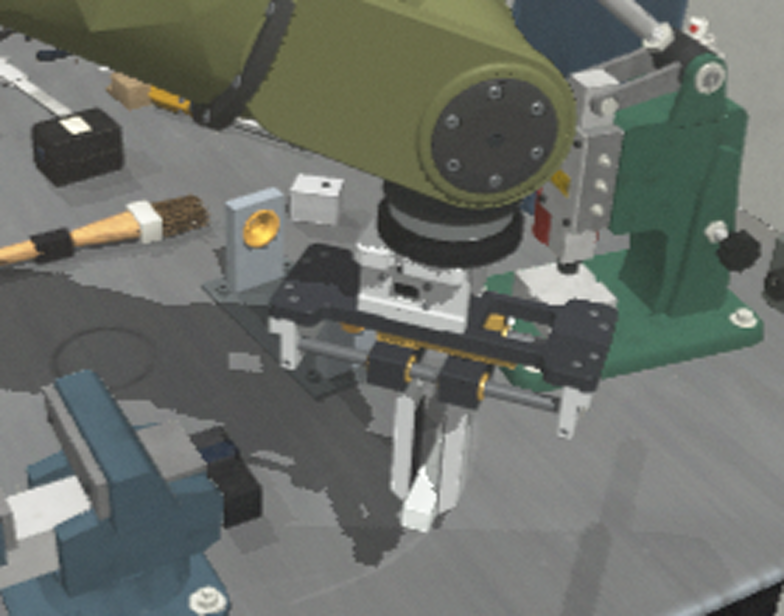

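```bash
python3 -m pendant '[{"rx":-0.04,"ry":0,"rz":-1,"tx":0,"ty":0,"tz":0,"grip":1},{"rx":0,"ry":0,"rz":-1,"tx":0,"ty":0,"tz":0,"grip":1},{"rx":0,"ry":0,"rz":-1,"tx":0,"ty":0,"tz":0,"grip":1},{"rx":0,"ry":0,"rz":-1,"tx":0,"ty":0,"tz":0,"grip":1},{"rx":0,"ry":0,"rz":-1,"tx":0,"ty":0,"tz":0,"grip":1},{"rx":0,"ry":0,"rz":-1,"tx":0,"ty":0,"tz":0,"grip":1},{"rx":0,"ry":0,"rz":-1,"tx":0,"ty":0,"tz":0,"grip":1},{"rx":0,"ry":0,"rz":-1,"tx":0,"ty":0,"tz":0,"grip":1}]';python3 -m pendant '[{"rx":0,"ry":0,"rz":-1,"tx":0,"ty":0.2,"tz":0,"grip":1},{"rx":0,"ry":0,"rz":-1,"tx":0,"ty":0.3,"tz":0,"grip":1},{"rx":0,"ry":0,"rz":-1,"tx":0,"ty":0.4,"tz":0,"grip":1},{"rx":0,"ry":0,"rz":-1,"tx":0,"ty":0.4,"tz":0,"grip":1},{"rx":0,"ry":0,"rz":-0.8,"tx":0,"ty":0.4,"tz":0,"grip":1}]'; python3 st.py .6603 -.1493 .0806 1.6595
```

```text
time_s: 15.98
ee_pos: [0.5416, -0.1443, 0.2126]
eef_rot: [-3.138, 0.003, 1.306]
force: [0.1, -0.0, -1.4]
grip_width: 0.0152
time_s: 16.4
ee_pos: [0.6092, -0.1511, 0.2115]
eef_rot: [-3.135, 0.001, 1.649]
force: [0.2, -0.1, -0.5]
grip_width: 0.0151
t 16.4 tcp [ 0.6092 -0.1511  0.2115] rpy [-3.1346e+00  6.0000e-04  1.6489e+00] grasp [ 0.6087 -0.1512  0.1335] F [ 0.2 -0.1 -0.5] M [-0.12  0.05 -0.01] w 0.0151 q [-0.3   0.56  1.38 -0.    1.22 -0.38]
tool shift rows(40mm) [-0.05  1.29  1.31] turn rows(4deg) [-0.1   0.01 -0.15]
```

```bash
python3 -m pendant '[{"rx":-0.1,"ry":0,"rz":-0.15,"tx":-0.05,"ty":0.4,"tz":0.3,"grip":1},{"rx":0,"ry":0,"rz":0,"tx":0,"ty":0.4,"tz":0.4,"grip":1},{"rx":0,"ry":0,"rz":0,"tx":0,"ty":0.4,"tz":0.4,"grip":1},{"rx":0,"ry":0,"rz":0,"tx":0,"ty":0.1,"tz":0.25,"grip":1},{"rx":0,"ry":0,"rz":0,"tx":0,"ty":0,"tz":0.02,"grip":1}]'; python3 st.py .6603 -.1493 .0806 1.6595
python3 - <<'E'
from h import *
c=ctrl.camera("scene"); crop(c["pixels"],220,140,420,290,4,"s11.png")
c=ctrl.camera("top"); crop(c["pixels"],240,140,440,270,4,"t11.png")
c=ctrl.camera("wrist"); cv2.imwrite("pics/w11.png",c["pixels"])
E
```

```text
time_s: 16.82
ee_pos: [0.6651, -0.1481, 0.1534]
eef_rot: [3.141, 0.001, 1.657]
force: [-0.1, 0.2, -2.5]
grip_width: 0.0152
t 16.82 tcp [ 0.6651 -0.1481  0.1534] rpy [3.1410e+00 1.0000e-03 1.6566e+00] grasp [ 0.6651 -0.1482  0.0754] F [-0.1  0.2 -2.5] M [-0.09  0.07  0.03] w 0.0152 q [-0.27  0.73  1.24 -0.    1.17 -0.36]
tool shift rows(40mm) [-0.02 -0.12 -0.13] turn rows(4deg) [ 0.01  0.01 -0.04]
```

View pics/s11.png

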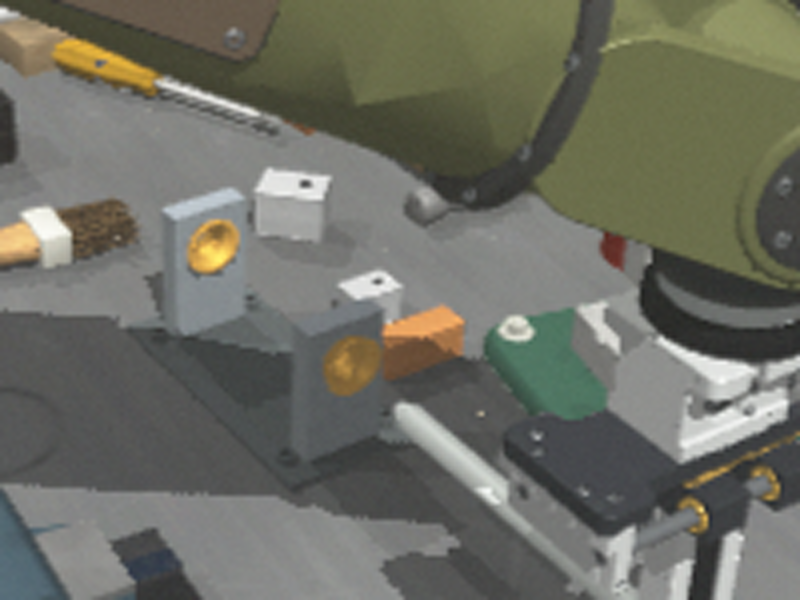

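View pics/t11.png

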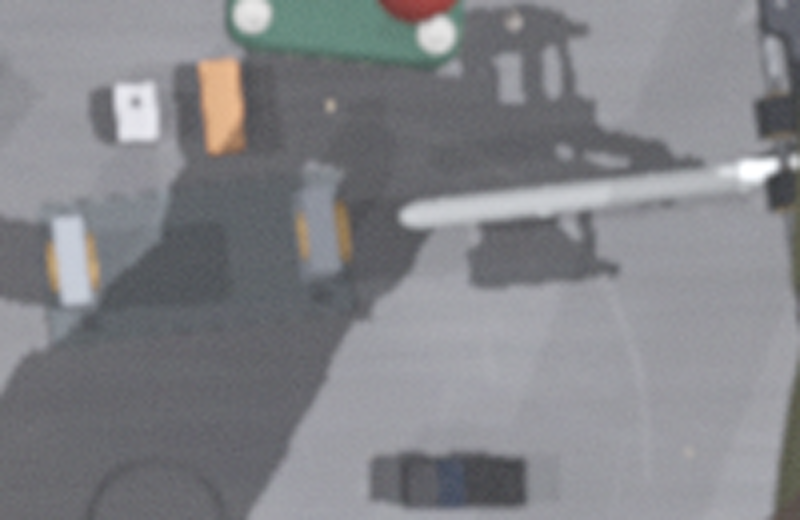

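View pics/w11.png

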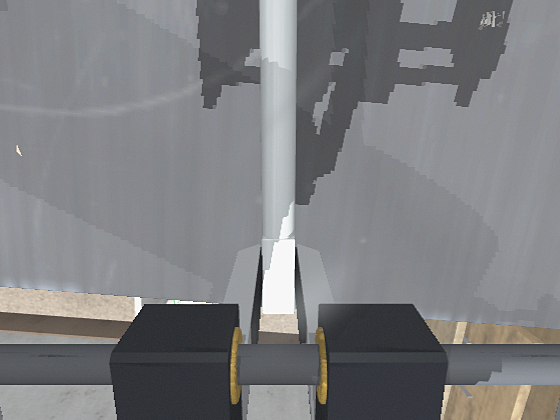

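```bash
cat > tri.py <<'E'
from h import *
from scipy.spatial.transform import Rotation as Ro
def tri(obs):
    A=np.zeros((3,3));b=np.zeros(3)
    for c,u,v in obs:
        o,d=ray(c,u,v); d=d/np.linalg.norm(d); P=np.eye(3)-np.outer(d,d); A+=P;b+=P@o
    p=np.linalg.solve(A,b); return p,[(w2px(c,p)-[u,v]).round(1) for c,u,v in obs]
FX=np.array([.6301,.192,.0887])
def inv(p):
    d=np.array(p[:2])-FX[:2]; c,n=np.cos(FX[2]),np.sin(FX[2]); return np.array([c*d[0]+n*d[1],-n*d[0]+c*d[1],p[2]])
def pose():
    o=ctrl.get_obs(); R=Ro.from_euler("xyz",o["eef_rot"]).as_matrix(); return o["ee_pos"],R
E
python3 - <<'E'
from tri import *
s=ctrl.camera("scene");t=ctrl.camera("top")
p,e=tri([(s,319.3,242.3),(t,340,193.2)]); print("nose",p.round(4),e,"fix",inv(p).round(4))
x,R=pose(); pn=x+R@[.2173,0,.0936]; print("nose expected",pn.round(4),inv(pn).round(4),w2px(s,pn),w2px(t,pn))
# bush mouth from scene at near
m=np.array([0,-.089,.065]);c,n=np.cos(.0887),np.sin(.0887);mw=np.array([FX[0]-n*m[1],FX[1]+c*m[1],.065]);print("mouth",mw,w2px(s,mw),w2px(t,mw))
E
python3 st.py
```

```text
nose [0.6483 0.0686 0.0528] [array([ 0.6, -0.1]), array([-0.2,  0.5])] fix [ 0.0072 -0.1245  0.0528]
nose expected [0.647  0.0675 0.0633] [ 0.0058 -0.1255  0.0633] [319.91764434 238.70261527] [340.78397712 193.73825872]
mouth [0.63798395 0.10334988 0.065     ] [308.17920642 230.57682673] [325.94666947 197.84376982]
t 17.07 tcp [ 0.6652 -0.1487  0.1575] rpy [3.1363e+00 2.7000e-03 1.6569e+00] grasp [ 0.6656 -0.1489  0.0795] F [-0.6 -0.4 -0.1] M [-0.1   0.05 -0.01] w 0.0156 q [-0.27  0.72  1.24 -0.    1.18 -0.36]
```

Run:
```python
from tri import *
s=ctrl.camera("scene");print(pose()[0].round(4));t=ctrl.camera("top");x,R=pose();print(x.round(4),R[:,0].round(4))
pn=x+R@[.2173,0,.0936]; print(w2px(s,pn),w2px(t,pn))
crop(s["pixels"],300,210,380,270,10,"s12.png"); crop(t["pixels"],310,160,390,220,10,"t12.png")
```

```text
[ 0.6652 -0.1488  0.1575]
[ 0.6653 -0.1487  0.1574] [-0.0861  0.9963 -0.0027]
[319.95563428 238.71812184] [340.77168888 193.69744638]
```

View pics/s12.png

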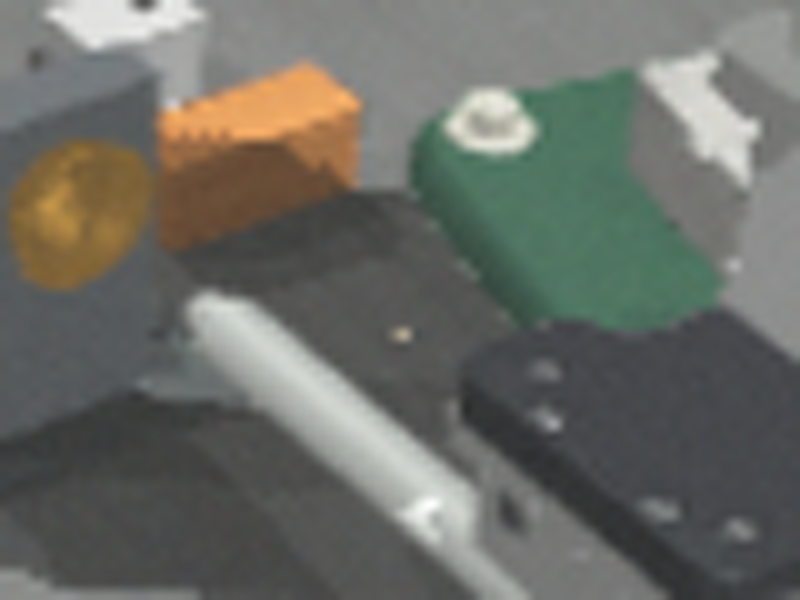

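View pics/t12.png

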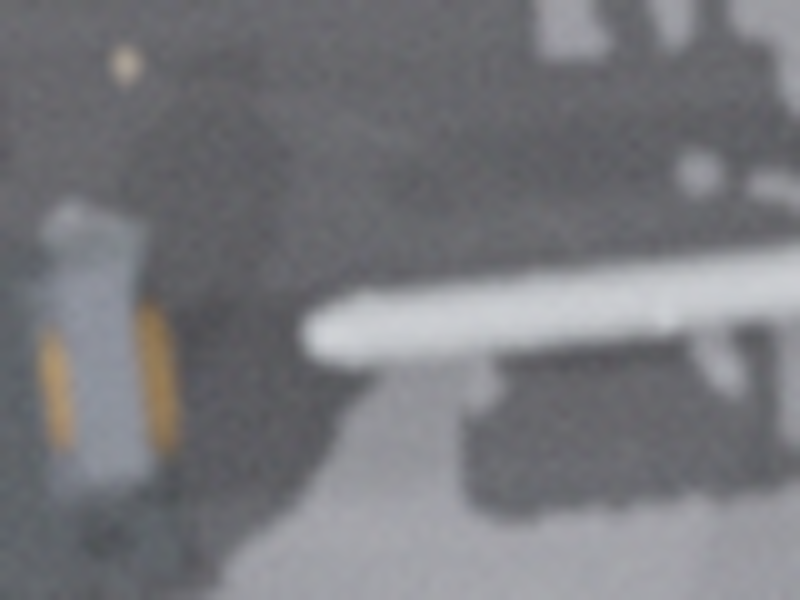

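Run:
```python
from tri import *
s=ctrl.camera("scene");t=ctrl.camera("top")
for a,b in [((319.0,241.3),(339.75,192.55)),((319.3,241.0),(339.8,193.2))]:
    p,e=tri([(s,*a),(t,*b)]); print("nose",p.round(4),e,"fix",inv(p).round(4))
    # using only scene with y known from kinematics -> z
x,R=pose(); pn=x+R@[.2173,0,.0936]
for dz in (0,-.004,-.008): print(dz,w2px(s,pn+[0,0,dz]),w2px(t,pn+[0,0,dz]))
# back point of rod in top: shaft centre at crop col 800 -> row ~ (245+325)/2=285
for u,v in [(310+79.5,160+28.3)]: print(inv(px2w(t,u,v,.0625)))
```

```text
nose [0.649  0.0697 0.0546] [array([ 1. , -0.1]), array([-0.4,  0.8])] fix [ 0.0079 -0.1234  0.0546]
nose [0.6482 0.0694 0.0558] [array([ 0.5, -0.1]), array([-0.2,  0.4])] fix [ 0.0072 -0.1238  0.0558]
0 [319.91388657 238.83508498] [340.71646565 193.72989194]
-0.004 [319.82857011 240.32636856] [340.50364444 193.92176127]
-0.008 [319.74361803 241.81128285] [340.29238147 194.11222577]
[ 0.00538696 -0.24241636  0.0625    ]
```

```bash
python3 -m pendant '[{"rx":0,"ry":0.43,"rz":-0.04,"tx":0,"ty":-0.16,"tz":0,"grip":1},{"rx":0,"ry":0,"rz":0,"tx":0.25,"ty":0,"tz":0,"grip":1},{"rx":0,"ry":0,"rz":0,"tx":0.2,"ty":0,"tz":0,"grip":1}]'
python3 - <<'E'
from tri import *
s=ctrl.camera("scene");t=ctrl.camera("top");s=ctrl.camera("scene");x,R=pose();print(x.round(4),R[:,0].round(4),R[:,2].round(4),inv(x).round(4),ctrl.get_obs()["eef_rot"])
pn=x+R@[.2173,0,.0936]; print(w2px(s,pn),w2px(t,pn),inv(pn))
crop(s["pixels"],290,210,370,270,10,"s13.png"); crop(t["pixels"],310,160,390,220,10,"t13.png")
E
```

```text
time_s: 17.52
ee_pos: [0.657, -0.1316, 0.1585]
eef_rot: [3.135, -0.027, 1.658]
force: [0.0, 0.5, -1.4]
grip_width: 0.0154
[ 0.6572 -0.1314  0.1585] [-0.089   0.9957  0.0272] [ 0.0037  0.0276 -0.9996] [-0.0016 -0.3245  0.1585] [ 3.13546501 -0.02718719  1.65993392]
[311.90904095 232.11035958] [332.84337731 197.2993585 ] [-0.00115246 -0.10471733  0.07080356]
```

View pics/s13.png

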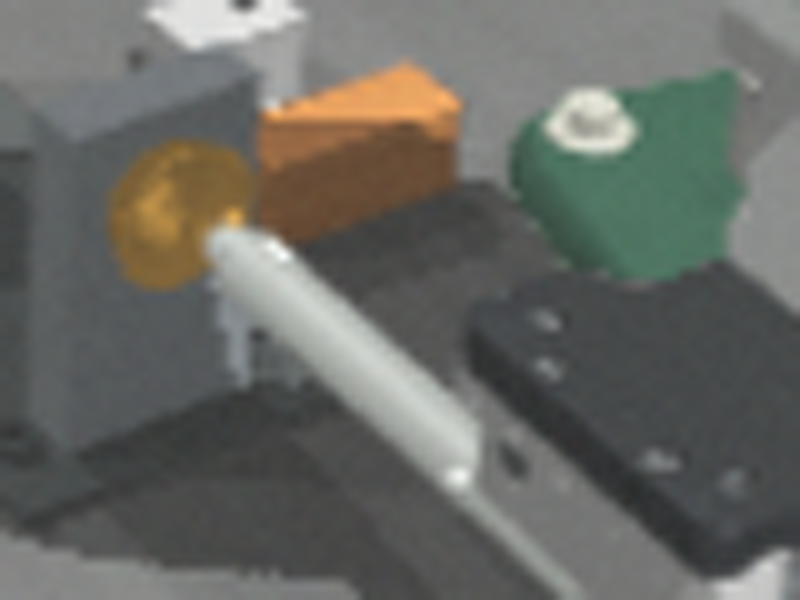

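View pics/t13.png

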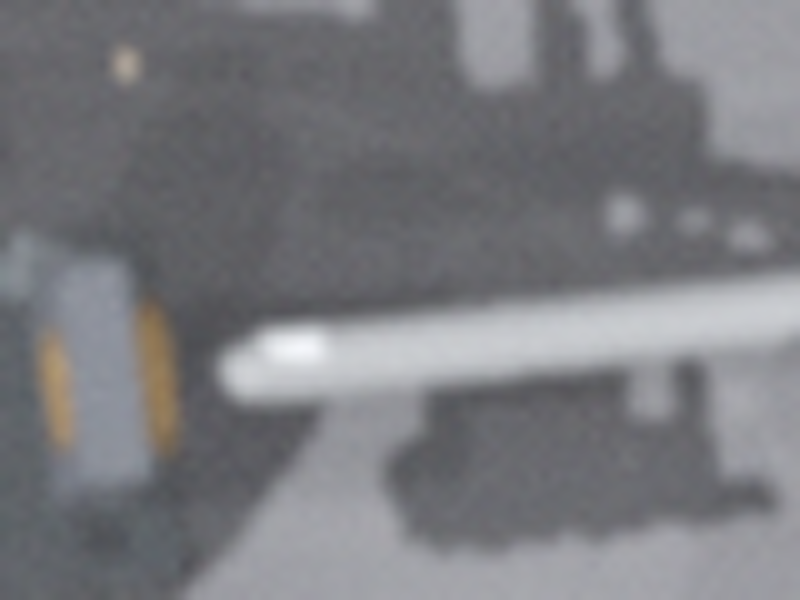

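Run:
```python
from tri import *
s=ctrl.camera("scene");t=ctrl.camera("top")
p,e=tri([(s,311.1,234.2),(t,331.7,196.8)]); print("nose",p.round(4),e,"fix",inv(p).round(4))
def fw(q):
    c,n=np.cos(FX[2]),np.sin(FX[2]); return np.array([FX[0]+c*q[0]-n*q[1],FX[1]+n*q[0]+c*q[1],q[2]])
for y in (-.1,-.104,-.108): print(y,w2px(s,fw([0,y,.065])),w2px(t,fw([0,y,.065])))
for q in ([.019,-.089,.065],[-.019,-.089,.065],[0,-.089,.084],[0,-.089,.046]): print(w2px(s,fw(q)),w2px(t,fw(q)))
```

```text
nose [0.6392 0.09   0.0636] [array([ 0.5, -0.1]), array([-0.2,  0.5])] fix [ 0.     -0.1024  0.0636]
-0.1 [311.01459103 233.04524981] [330.54325856 197.31016129]
-0.104 [312.05679207 233.95256697] [332.21473762 197.11612274]
-0.108 [313.10502261 234.86513328] [333.88621247 196.92208467]
[315.21601765 228.0145483 ] [324.96129767 189.95778836]
[301.02671747 233.18122631] [326.93487477 205.75242795]
[308.46221296 223.48345757] [326.71793186 196.98396706]
[307.90178175 237.53029   ] [325.20202592 198.67389793]
```

```bash
cat > ins.py <<'E'
import sys; from tri import *
yn=float(sys.argv[1]); zt=float(sys.argv[2]) if len(sys.argv)>2 else .159; th=float(sys.argv[3]) if len(sys.argv)>3 else .0272
o=ctrl.get_obs(); x,R=pose(); f=inv(x)
Rt=Ro.from_euler("xyz",[np.pi,-th,np.pi/2+FX[2]]).as_matrix()
c,n=np.cos(FX[2]),np.sin(FX[2]); q=[-.001,yn-.2195,zt]
T=np.array([FX[0]+c*q[0]-n*q[1],FX[1]+n*q[0]+c*q[1],q[2]])
print("t",round(o["time_s"],2),"tcp_f",f.round(4),"nose_y",round(f[1]+.2195,4),"F",o["force"].round(1),"M",o["moment"].round(2),"w",round(o["grip_width"],4))
print("shift",(R.T@(T-x)/.04).round(3),"turn",(np.degrees(Ro.from_matrix(R.T@Rt).as_rotvec())/4).round(3))
E
python3 -m pendant '[{"rx":0,"ry":0,"rz":0,"tx":0.2,"ty":0.02,"tz":0.01,"grip":1},{"rx":0,"ry":0,"rz":0,"tx":0.2,"ty":0,"tz":0.01,"grip":1},{"rx":0,"ry":0,"rz":0,"tx":0.2,"ty":0,"tz":0.01,"grip":1}]'; python3 ins.py -.06
```

```text
time_s: 18.02
ee_pos: [0.6559, -0.1078, 0.1574]
eef_rot: [3.136, -0.027, 1.657]
force: [0.2, -0.5, -0.6]
grip_width: 0.0152
t 18.02 tcp_f [-0.0008 -0.3009  0.1574] nose_y -0.0814 F [ 0.2 -0.5 -0.6] M [-0.16  0.04 -0.01] w 0.0152
shift [ 0.536 -0.005 -0.025] turn [ 0.086  0.007 -0.032]
```

```bash
python3 -m pendant '[{"rx":0.08,"ry":0,"rz":-0.03,"tx":0.2,"ty":0,"tz":-0.02,"grip":1},{"rx":0,"ry":0,"rz":0,"tx":0.2,"ty":0,"tz":0.005,"grip":1},{"rx":0,"ry":0,"rz":0,"tx":0.2,"ty":0,"tz":0.005,"grip":1}]'; python3 ins.py 0;python3 - <<'E'
from tri import *
s=ctrl.camera("scene"); crop(s["pixels"],250,190,370,280,6.5,"s14.png")
E
```

```text
time_s: 18.27
ee_pos: [0.6535, -0.0807, 0.1584]
eef_rot: [-3.141, -0.027, 1.66]
force: [-1.2, -0.7, -1.3]
grip_width: 0.0154
t 18.27 tcp_f [-0.0008 -0.2737  0.1584] nose_y -0.0542 F [-1.2 -0.7 -1.3] M [-0.33  0.03  0.05] w 0.0154
shift [ 1.355 -0.003  0.021] turn [-0.007  0.008  0.01 ]
```

View pics/s14.png

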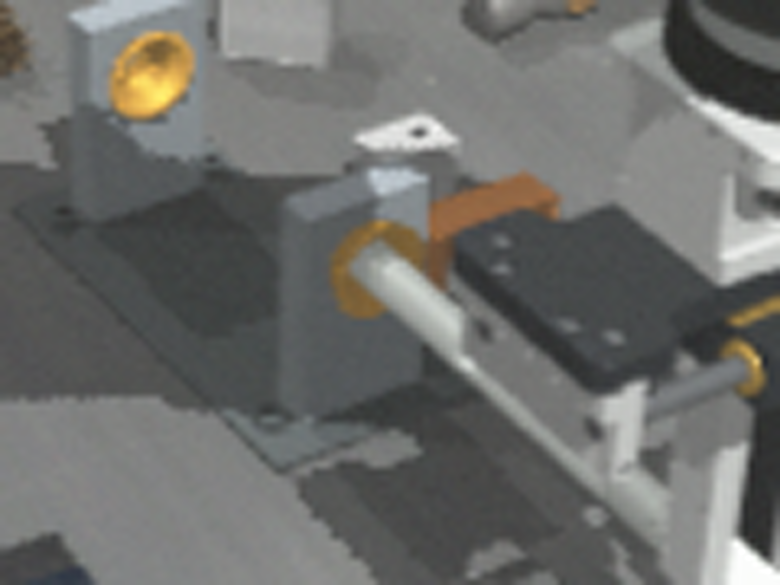

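The rod is in the near bush with very low force. Advancing to the far bush.

```bash
python3 -m pendant '[{"rx":0,"ry":0,"rz":0,"tx":0.3,"ty":0,"tz":0.01,"grip":1},{"rx":0,"ry":0,"rz":0,"tx":0.3,"ty":0,"tz":0.01,"grip":1},{"rx":0,"ry":0,"rz":0,"tx":0.3,"ty":0,"tz":0.01,"grip":1},{"rx":0,"ry":0,"rz":0,"tx":0.3,"ty":0,"tz":0.01,"grip":1}]'; python3 ins.py .05
```

```text
time_s: 18.65
ee_pos: [0.6487, -0.0279, 0.1581]
eef_rot: [-3.141, -0.027, 1.66]
force: [-0.3, 0.3, -1.2]
grip_width: 0.0152
t 18.65 tcp_f [-0.001  -0.2207  0.1581] nose_y -0.0012 F [-0.3  0.3 -1.2] M [-0.14  0.01 -0.  ] w 0.0152
shift [1.281 0.    0.012] turn [-0.005  0.007  0.009]
```

```bash
python3 -m pendant '[{"rx":0,"ry":0,"rz":0,"tx":0.3,"ty":0,"tz":0.01,"grip":1},{"rx":0,"ry":0,"rz":0,"tx":0.3,"ty":0,"tz":0.01,"grip":1},{"rx":0,"ry":0,"rz":0,"tx":0.3,"ty":0,"tz":0.01,"grip":1},{"rx":0,"ry":0,"rz":0,"tx":0.25,"ty":0,"tz":0.01,"grip":1}]'; python3 ins.py .08;python3 - <<'E'
from tri import *
s=ctrl.camera("scene"); crop(s["pixels"],240,170,360,260,6.5,"s15.png")
s=ctrl.camera("top"); crop(s["pixels"],240,160,360,250,6.5,"t15.png")
E
```

```text
time_s: 18.98
ee_pos: [0.6438, 0.0242, 0.1579]
eef_rot: [-3.141, -0.027, 1.661]
force: [-0.8, -0.4, 0.2]
grip_width: 0.015
t 18.98 tcp_f [-0.0012 -0.1683  0.1579] nose_y 0.0512 F [-0.8 -0.4  0.2] M [-0.11  0.    0.  ] w 0.015
shift [ 0.721  0.006 -0.008] turn [-0.004  0.003  0.026]
```

View pics/s15.png

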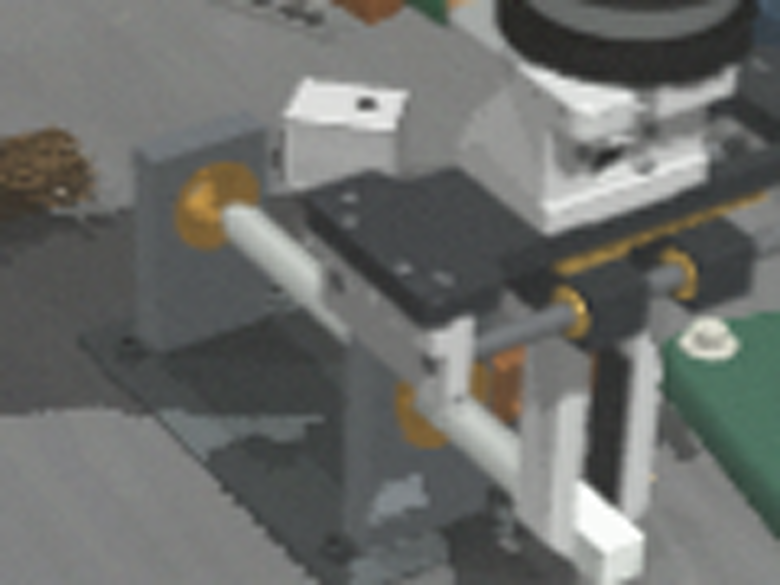

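View pics/t15.png

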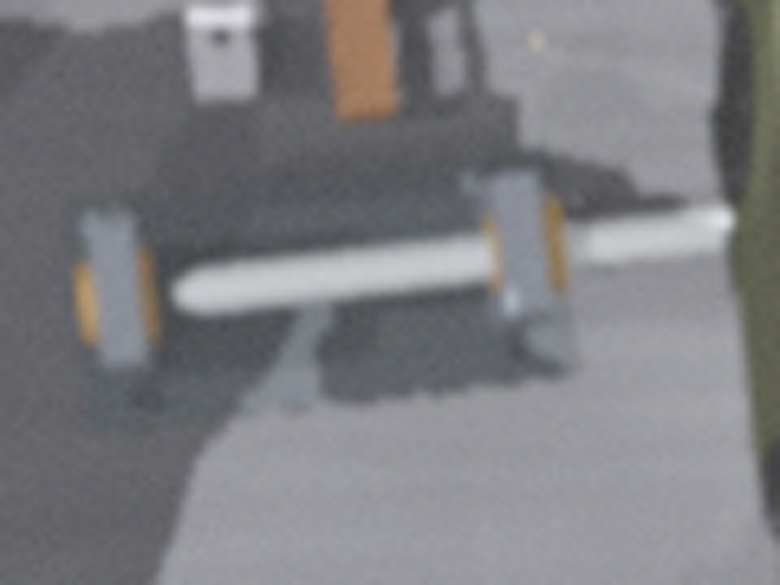

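```bash
python3 -m pendant '[{"rx":0,"ry":0,"rz":0.02,"tx":0.2,"ty":0,"tz":0,"grip":1},{"rx":0,"ry":0,"rz":0,"tx":0.2,"ty":0,"tz":0,"grip":1},{"rx":0,"ry":0,"rz":0,"tx":0.2,"ty":0,"tz":0,"grip":1}]'; python3 ins.py .103
```

```text
time_s: 19.33
ee_pos: [0.6417, 0.0484, 0.1585]
eef_rot: [-3.141, -0.027, 1.659]
force: [0.2, -0.5, -0.7]
grip_width: 0.0154
t 19.33 tcp_f [-0.0011 -0.1441  0.1585] nose_y 0.0754 F [ 0.2 -0.5 -0.7] M [-0.16  0.04 -0.02] w 0.0154
shift [0.689 0.003 0.005] turn [-0.005  0.008 -0.004]
```

```bash
python3 -m pendant '[{"rx":0,"ry":0,"rz":0,"tx":0.2,"ty":0,"tz":0.005,"grip":1},{"rx":0,"ry":0,"rz":0,"tx":0.2,"ty":0,"tz":0.005,"grip":1},{"rx":0,"ry":0,"rz":0,"tx":0.2,"ty":0,"tz":0.005,"grip":1},{"rx":0,"ry":0,"rz":0,"tx":0.08,"ty":0,"tz":0.005,"grip":1}]'; python3 ins.py .103;python3 - <<'E'
from tri import *
s=ctrl.camera("scene"); crop(s["pixels"],230,160,350,250,6.5,"s16.png")
s=ctrl.camera("top"); crop(s["pixels"],240,160,360,250,6.5,"t16.png")
def fw(q):
    c,n=np.cos(FX[2]),np.sin(FX[2]); return np.array([FX[0]+c*q[0]-n*q[1],FX[1]+n*q[0]+c*q[1],q[2]])
for y in (.087,.097,.103): print(y,(w2px(s,fw([0,y,.065]))-[240,160])*6.5)
E
python3 ins.py .103
```

```text
time_s: 19.67
ee_pos: [0.639, 0.0789, 0.1584]
eef_rot: [-3.141, -0.027, 1.659]
force: [0.2, 0.3, -0.6]
grip_width: 0.0154
t 19.67 tcp_f [-0.0012 -0.1134  0.1584] nose_y 0.1061 F [ 0.2  0.3 -0.6] M [-0.23  0.03  0.03] w 0.0154
shift [-0.076  0.004 -0.018] turn [-0.006  0.009 -0.006]
0.087 [ 80.57997012 301.48305541]
0.097 [ 53.41512076 304.63656667]
0.103 [ 37.11612913 306.52868295]
t 19.77 tcp_f [-0.0012 -0.1139  0.1583] nose_y 0.1056 F [-0.2  0.2 -0.4] M [-0.16  0.07  0.02] w 0.0154
shift [-0.065  0.004 -0.018] turn [-0.007  0.008 -0.003]
```

View pics/s16.png

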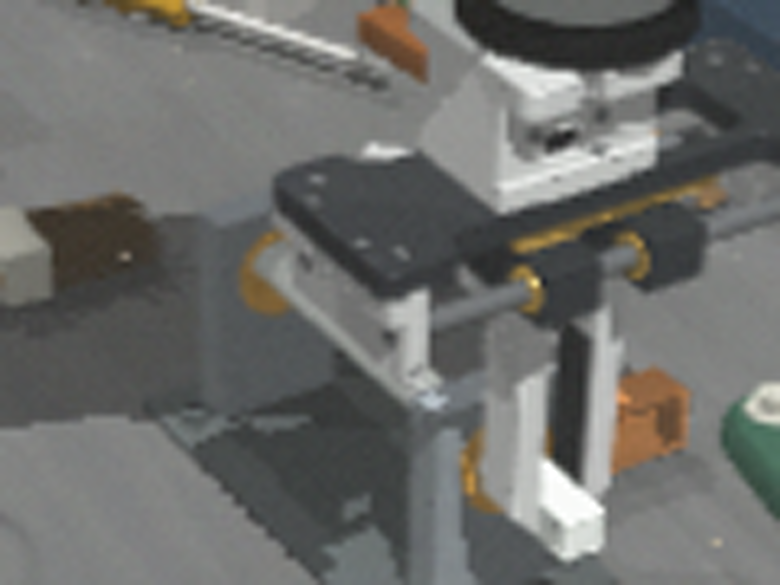

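View pics/t16.png

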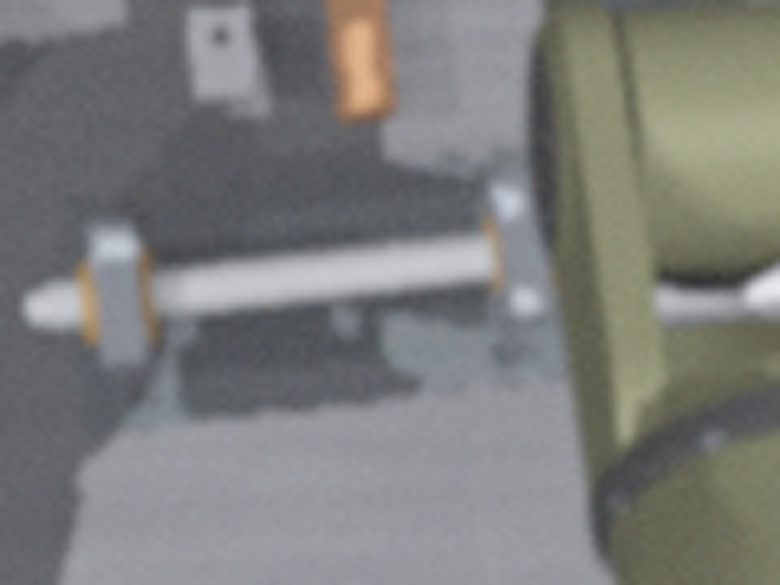

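```bash
python3 - <<'E'
from tri import *
s=ctrl.camera("top"); cv2.imwrite("pics/t17.png",s["pixels"])
E
python3 ins.py .1056
```

```text
t 19.82 tcp_f [-0.0012 -0.1145  0.1584] nose_y 0.105 F [ 0.6  1.  -2.3] M [-0.22  0.02 -0.02] w 0.0153
shift [ 0.015  0.004 -0.016] turn [-0.006  0.009 -0.008]
```

View pics/t17.png

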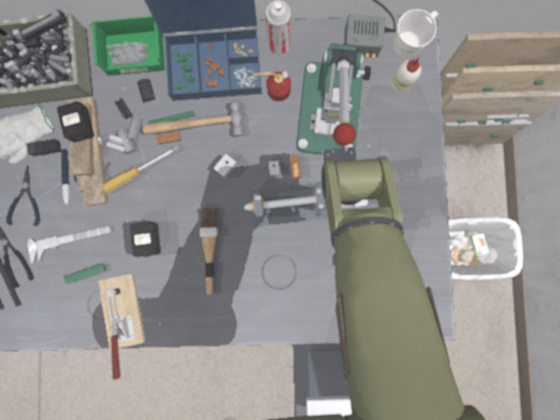

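The final top view shows the brush clear of the fixture at (208,250), both offcuts on the bench beyond the bed at (275,167) and (295,165), and the case unmoved. The nose stands out past the far bush at (246,207). Handing in.

```bash
python3 -c "
from station import ctrl
print(ctrl.hand_in())"; python3 ins.py .105
```

```text
the job is handed in; nothing more can be done
None
the job is handed in; nothing more can be done
```

The job is handed in, finished at about 20 s of the 72 s limit. I swept both offcuts off the far side of the bed with the brush, bar first, then wood. The brush is back on the bench on the left, clear of the fixture. The rod is threaded by its square head through both bushes and still gripped.

**Last checks**
- **Rod:** the nose stands about 18–21 mm beyond the far bush (18 mm from the arm pose, 21 mm from the top picture), against the 10 mm asked. The head is a few millimetres short of the near bush's mouth. The opening reads 15.3 mm on the 16 mm head, and outside force was only 1–3 N.
- **Offcuts and brush:** both offcuts lie clear beyond the bed's far edge in the top view, and the brush is clear of the fixture.
- **Bystanders:** the case has not moved. The arm hid the taped block in the last picture; it was in place in the picture taken just before the rod went in.

**What could count against it**
- **Bench contact:** the fingers pressed on the bench twice, about 20 N when gripping the brush and about 48 N in all (44 N downward) for a moment when setting it down. Both were well under the 120 N wrist limit. I took the 40 N limit to mean the arm and the gripper's body, not the fingertips or the held brush.
- **Rod droop:** the rod sagged about 6 mm at the nose in the grip. I tilted the tool about 1.5 degrees to level it before threading.

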